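# Set a spring arbor to its mark in the clamping fixture

### The job

Push the long arbor in the squaring tray snugly into the corner so that it lies flat against both the long fence and the end fence, then pick it up and slide its round end into the bore of the clamping fixture until the dark ring on it is level with the mouth of the bore. Let it go there, then swing the clamp lever all the way round to its stop, and leave the other things on the bench where they are.

Things in the scene. Friction and masses are not known exactly. Their poses are not given: they have to be found in the camera images.
- arbor: Long arbor: steel tube 36 mm in diameter, 160 mm long, with a square end block (36 x 36 x 40 mm) on its tail; 200 mm in all, 0.3 to 0.5 kg; starts lying in the tray. Origin on its axis, halfway along (100 mm from each end; centre of mass within 15 mm). +y points along the tube to the round end that goes into the bore; the block is at -y. A dark ring 5 mm wide goes round the tube.
- arbor_mark (a point): Middle of the dark ring, on the arbor's axis, 75 mm from the round end (25 mm from the arbor's origin along its +y). Axes as the arbor's.
- arbor_tip (a point): Centre of the arbor's round end face, on its axis (100 mm from the origin along +y). Axes as the arbor's.
- tray_corner (a point): Fences' inner corner, on the plate's top, 8 mm above the bench; axes as the tray's. Plate: x -25 to 125, y -25 to 250 mm. Long fence's face: plane x = 0, in two pieces, y 0 to 55 and 130 to 190 mm, open for a finger between. End fence's face: plane y = 0, x -16 to 69 mm. Squared up, the arbor's origin is at x 18, y 100, z 18 mm, its +y along this +y.
- bore_mouth (a point): Centre of the bore's mouth, 69 mm above the bench; axes as the fixture's. The bore is level and runs along +y, inwards; z is up. 38 mm in diameter, straight through the 90 mm block, no stop inside, 4 mm chamfer at the mouth.
- clamp (a joint): Clamp lever (rad), on an upright axis at x = 0, y = 65 mm of bore_mouth. 0 = loose: the arm points to -x of bore_mouth; grows clockwise seen from above to the stop at 1.57: the arm points to +y, straight back from the mouth. Starts at 0 to 0.3, stays where left; about 1 N at the knob moves it.
- clamp_knob (a point): On the axis of the upright grey knob at the end of the clamp lever's arm, 90 mm from the turning axis and 159 mm above the bench. The knob is an upright cylinder 24 mm in diameter; its top is 20 mm above this point and the arm's top face 21 mm below it, free all round between.
- weight: Bystander: steel test weight 60 mm in diameter, 80 mm tall; origin at the centre of its underside.
- stub: Bystander: a shorter arbor without a ring, 36 mm in diameter, 120 mm long in all; origin on its axis, halfway along.
- spanner: Bystander: spanner 160 mm long lying flat.
- bin: Bystander: yellow plastic bin, 130 x 190 x 70 mm, with steel slugs in it; origin at the centre of its underside.
- tray: Squaring tray, fixed: dark grey plate 150 x 275 x 8 mm with steel fences 16 mm thick, 22 mm high above the plate. Origin on the bench under the plate; see tray_corner. The arbor starts with its origin 44 to 60 mm in x and 115 to 130 mm in y from tray_corner, askew up to 0.2 rad, its end block towards the end fence.
- fixture: Clamping fixture, fixed: cast block 74 mm wide (x) and 90 mm deep (y), its top 111 mm above the bench, on a base plate 130 x 130 x 12 mm that lies behind the mouth's face; nothing stands in front of the mouth. Origin on the bench straight below the mouth's centre. Clamp lever on top, over the rear half.
Mind the look-alikes: they are no part of the job. What is shaped like the arbor but orange or yellow is not meant.

How it is judged:
On the way, in this order (a step that is already met when the one before it is completed fails the run):
1. the long arbor lies squarely in the tray's corner, against both fences (x of arbor in the frame of tray_corner between 0.013 and 0.0215 m and y of arbor in the frame of tray_corner between 0.095 and 0.104 m and z of arbor in the frame of tray_corner between 0.013 and 0.022 m and angle between the y axis of arbor and the y axis of tray_corner, either way round below 0.04 rad), for 0.2 s.
2. the arbor is lifted clear of the tray (height (world z) of arbor above 0.055 m), for 0.1 s.
3. the arbor is in the bore with its ring level with the mouth and has been let go, the clamp lever still loose (y of arbor_mark in the frame of bore_mouth between -0.005 and 0.005 m and x of arbor_mark in the frame of bore_mouth between -0.004 and 0.004 m and z of arbor_mark in the frame of bore_mouth between -0.004 and 0.004 m and angle between the y axis of arbor and the y axis of bore_mouth, either way round below 0.06 rad and contact force between arbor and the fingers below 0.1 N and value of joint clamp below 1.2 rad), for 0.2 s.
4. the clamp lever is swung round to its stop (value of joint clamp above 1.42 rad), for 0.2 s.
At the end, for the whole second after the job is handed in: The arbor rests in the bore, its ring's middle within 5 mm of the mouth along the bore and within 4 mm of the bore's axis sideways and in height, its axis within 0.06 rad of the bore's, at rest; the clamp lever is at 1.42 rad or more (y of arbor_mark in the frame of bore_mouth between -0.005 and 0.005 m and x of arbor_mark in the frame of bore_mouth between -0.004 and 0.004 m and z of arbor_mark in the frame of bore_mouth between -0.004 and 0.004 m and angle between the y axis of arbor and the y axis of bore_mouth, either way round below 0.06 rad and value of joint clamp above 1.42 rad and linear speed of arbor below 0.01 m/s); the robot touches nothing.
It fails at once if the weight is disturbed (moved over 20 mm) (distance of weight from where it was at the start of the episode above 0.02 m).
It fails at once if the stub is disturbed (moved over 20 mm) (distance of stub from where it was at the start of the episode above 0.02 m).
It fails at once if the spanner is disturbed (moved over 20 mm) (distance of spanner from where it was at the start of the episode above 0.02 m).
It fails at once if the bin is disturbed (moved over 20 mm) (distance of bin from where it was at the start of the episode above 0.02 m).
It also fails if it takes over 72 s, if anything falls off the work surface, if the arm or the gripper's body presses on something with over 40 N, if the wrist force passes 120 N, or if a joint passes its speed limit or range.

### The arm

A 7-joint arm with a two-finger parallel gripper is mounted at the origin on the work surface. World frame = base frame: x ahead of the robot, y to its left, z up, the work surface at z = 0. Lengths are in m, angles in rad, forces in N, time in s.
With the tool pointing down it reaches from about 0.425 to 0.875 m from the base axis. Payload 8.4 kg.
Tool frame: the origin (TCP) lies on the mounting face of the last link; the fingertips stand arm.nose_length ahead of it and the grasp point (between the pads) lies 164 mm ahead of it (arm.nose_length is the distance from the TCP to the fingertips, in m); x points along the fingers, z is the direction in which the jaws open and shut, and the axes are right-handed (so a half turn about x gives the same grasp; the last joint's range is limited). The gripper opens to 87 mm and grips with 3 to 60 N. Pads are 19 mm wide; open, the fingers measure 117 mm over their backs; the gripper's body (75 mm by 190 mm) begins 51 mm behind the grasp point.
Start: joints at [1.046, 0.333, 0.04, 1.465, -0.013, 1.343, -0.059], TCP at [0.268, -0.592, 0.405] pointing down, gripper open.
Joint ranges: [-2.58, 2.58], [-0.38, 2.09], [-1.3, 1.39], [0.25, 2.4], [-1.5, 4.64], [0.08, 2.09], [-2.65, 2.65]. Speed limits (rad/s): [2.22, 2.22, 2.79, 2.79, 3.14, 3.14, 3.14].

### API

Orientations are given as a rotation vector (axis times angle).
In Python, from workcell import arm gives the robot as it stands.
- The arm moves only by the tool arm_command, never from a script. Its argument "steps" is a list of rows, each a list of 7 numbers: the closure, from 0 (fully open) to 1 (shut), then the shift along the tool's x, y, z in mm, then the turn, a rotation vector about the tool's x, y, z in rad. A call has 1 to 12 rows; each row is the pose to reach, as a shift and turn from the pose commanded when the call began, along the tool's axes at that moment; what a row does not reach only later rows make up. A row lasts 1/10 s, in which the tool goes at most 50 mm and 8.59 degrees, less where a joint would pass 70% of its speed; a pose out of reach is approached as far as the arm can. A call with a gripper value outside its range is refused whole. The fingers move at their own pace and stop on an object; the grip force is fixed at half the most. Time passes only in rows, so rows that repeat a pose let the fingers close. It gives the time, the measured TCP pose, the force and the opening at its end, in the units of the state.
- arm.get_obs(): the state, without advancing time (a new reading comes with each control period).
- arm.get_image(name): name is "side" or "top"; returns a dict with "image" (384x512x3 uint8, blue, green, red), "fx", "fy", "cx", "cy" (pixels), "R" (3x3) and "t" (3): a world point X has camera coordinates R X + t. Camera axes: x right, y down, z forward; pixel columns grow to the right and rows downward; lengths in m; the calibration is good to about 2 mm. A picture is of the moment at which its call begins. There is no depth.
- arm.hand_in(): hands the job in, once; it reports no verdict.
Trained networks look in a picture, given as the dict that the camera call returned (one of the last four; its "shot" number tells which), for a name from the list of things; names that differ only in an ending like _2 or _b are one class to them, and where a whole thing is asked for, a point or a joint stands for the part that bears it (a point fixed in the world has none). Each returns a list of dicts, best first, with "score" (0 to 1); they miss things now and then, are a little off and sometimes report something else, mostly with a low value. They report only what shows in the picture. A call takes as long as a camera call. They do not tell look-alikes from the thing itself.
- arm.spot_in(picture, query): "point" ([row, column] in pixels, amid what is visible of it).
- arm.outline_of(picture, query): "pixels" (384x512 bool, what is visible of it) and "point" ([row, column] in pixels, amid what is visible of it).
- arm.landmark_of(picture, query): "point" ([row, column] in pixels: a listed point, or the origin of a listed thing).
The state is a dict: "clock": time; "qpos": joint angles; "joint_velocities": joint speeds; "tau": joint torques, N m; "ee_pos": TCP position; "tool_rot": TCP orientation; "force": force on the tool from outside, world axes, zero at the start; "wrist_torque": the same for the moment, N m; "gripper_width": finger opening in m.
Only numpy, scipy, OpenCV 4.12 (cv2) and the standard library are available. Lean on these libraries where they do the work, as an engineer would, in place of code of your own. Each camera call takes 0.05 s, during which the arm holds its last target. There are 200 camera calls.

## Working session

There is one attempt and no reset: what is moved stays moved. The work goes in short steps, Python scripts to look and compute and a tool call to move; the robot and the scene stay as the last step left them, time stands still between calls to the robot, and variables do not carry over. Pictures are saved under pics/ and viewed, about 8 in all and at most 12, crops included, and the job is handed in when it is done.

Besides the shell and the picture viewer there is one more tool, called after "Emit:" as name(argument=value, ...) on one line, values as JSON. arm_command: Moves the arm, as the interface text tells. Its arguments: {"type":"object","properties":{"steps":{"type":"array"}},"required":["steps"]}

```bash
ls; mkdir -p pics
cat > h.py <<'E'
import numpy as np, cv2
from scipy.spatial.transform import Rotation as Ro
from workcell import arm
def ray(p,rc):
    R=np.array(p['R']);t=np.array(p['t'])
    d=R.T@np.array([(rc[1]-p['cx'])/p['fx'],(rc[0]-p['cy'])/p['fy'],1]); return -R.T@t,d
def atz(p,rc,z):
    o,d=ray(p,rc); return o+d*(z-o[2])/d[2]
def proj(p,X):
    c=np.array(p['R'])@np.array(X)+np.array(p['t']); return np.array([p['cy']+p['fy']*c[1]/c[2],p['cx']+p['fx']*c[0]/c[2]])
def tri(ps,rcs):
    A=np.zeros((3,3));b=np.zeros(3)
    for p,rc in zip(ps,rcs):
        o,d=ray(p,rc);d=d/np.linalg.norm(d);M=np.eye(3)-np.outer(d,d);A+=M;b+=M@o
    return np.linalg.solve(A,b)
E
python3 - <<'E'
from h import *
np.set_printoptions(precision=4,suppress=True)
o=arm.get_obs();print({k:np.round(v,3) for k,v in o.items()},arm.nose_length)
print(Ro.from_rotvec(o['tool_rot']).as_matrix())
P={}
for n in('side','top'):
    p=P[n]=arm.get_image(n);cv2.imwrite(f'pics/{n}0.png',p['image']);R=np.array(p['R']);print(n,-R.T@p['t'],p['fx'],R[2])
for q in ['arbor','arbor_mark','arbor_tip','tray_corner','bore_mouth','clamp_knob','weight','stub','spanner','bin','tray','fixture']:
    r={n:[(np.round(d['point'],1).tolist(),round(d['score'],2)) for d in arm.landmark_of(P[n],q)[:3]] for n in P}
    print(q,r)
    try: print('   ',tri([P['side'],P['top']],[r['side'][0][0],r['top'][0][0]]))
    except Exception as e: print(e)
E
```

```text
pics
{'clock': np.float64(0.0), 'qpos': array([ 1.046,  0.334,  0.04 ,  1.466, -0.013,  1.343, -0.059]), 'joint_velocities': array([ 0.   ,  0.   ,  0.002,  0.   , -0.002, -0.001,  0.002]), 'tau': array([  0.   , -65.638,   1.336, -40.38 ,  -0.06 ,   0.045,   0.   ]), 'ee_pos': array([ 0.268, -0.592,  0.404]), 'tool_rot': array([ 0.891,  1.382, -0.89 ]), 'force': array([ 0.125,  0.317, -0.525]), 'wrist_torque': array([-0.008,  0.012,  0.01 ]), 'gripper_width': np.float64(0.087)} 0.1822
[[-0.0008  0.9107  0.413 ]
 [ 0.0014  0.413  -0.9107]
 [-1.     -0.0001 -0.0016]]
side [-0.3457  0.7404  0.9374] 464.90585376788454 [ 0.5873 -0.5752 -0.5694]
top [ 0.3467 -0.1246  0.9971] 364.6918312408278 [ 0.1695  0.0074 -0.9855]
arbor {'side': [([214.2, 377.0], 0.68), ([306.8, 223.2], 0.62), ([202.2, 279.3], 0.56)], 'top': [([292.8, 345.5], 0.93), ([268.9, 121.8], 0.61), ([196.8, 278.5], 0.57)]}
    [ 0.2426 -0.3495  0.0227]
arbor_mark {'side': [([203.4, 274.8], 0.96), ([309.7, 232.6], 0.72), ([221.1, 377.5], 0.58)], 'top': [([195.9, 272.4], 0.94), ([300.5, 343.3], 0.84)]}
    [ 0.5006 -0.1565  0.03
[... 441 characters left out ...]
[([233.0, 192.1], 0.89)], 'top': [([216.3, 110.7], 0.93)]}
    [0.4335 0.2192 0.1692]
weight {'side': [([176.0, 228.8], 0.71)], 'top': [([105.3, 280.9], 0.79)]}
    [ 0.7652 -0.1845  0.0092]
stub {'side': [([225.9, 138.3], 0.77)], 'top': [([114.1, 141.6], 0.9)]}
    [0.7395 0.214  0.0156]
spanner {'side': [([196.6, 193.0], 0.7)], 'top': [([103.2, 220.5], 0.6), ([185.1, 392.3], 0.44)]}
    [ 0.7695 -0.0142  0.0027]
bin {'side': [([171.4, 334.0], 0.63)], 'top': [([182.9, 393.0], 0.55)]}
    [ 0.5368 -0.5052 -0.0145]
tray {'side': [([212.1, 286.5], 0.56)], 'top': [([206.2, 283.4], 0.79)]}
    [ 0.4776 -0.1886 -0.0068]
fixture {'side': [], 'top': [([187.3, 156.9], 0.86)]}
list index out of range
```

View pics/top0.png

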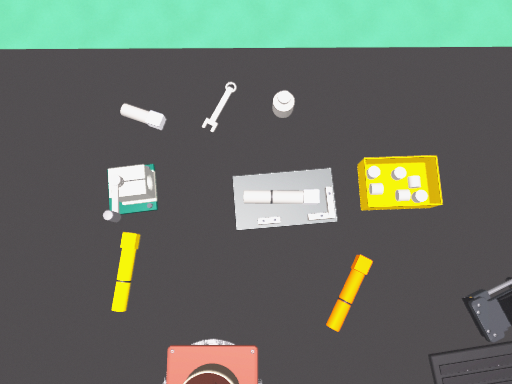

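View pics/side0.png

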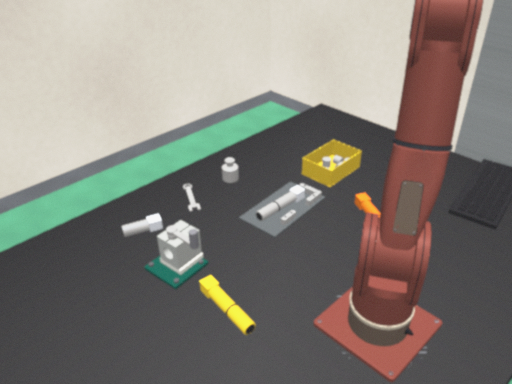

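The long arbor could be the steel piece in the tray at top (197,278), the orange one (293,345), the yellow one (269,122) or the short stub (114,142). By the description it is the steel one with a ring, in the tray. The bore's mouth direction still needs a close look.

Run:
```python
from h import *
t=cv2.imread('pics/top0.png');s=cv2.imread('pics/side0.png')
a=cv2.resize(t[150:235,90:175],(400,400),interpolation=cv2.INTER_CUBIC)
b=cv2.resize(s[205:290,140:225],(400,400),interpolation=cv2.INTER_CUBIC)
c=cv2.resize(t[160:235,225:345],(400,250),interpolation=cv2.INTER_CUBIC)[:200]
c=cv2.resize(t[162:234,228:342],(400,200),interpolation=cv2.INTER_CUBIC)
d=cv2.resize(s[170:242,235:330],(400,200),interpolation=cv2.INTER_CUBIC)
cv2.imwrite('pics/crop0.png',np.vstack([np.hstack([a,b]),np.hstack([c,d])]))
```

```text
(no output)
```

View pics/crop0.png

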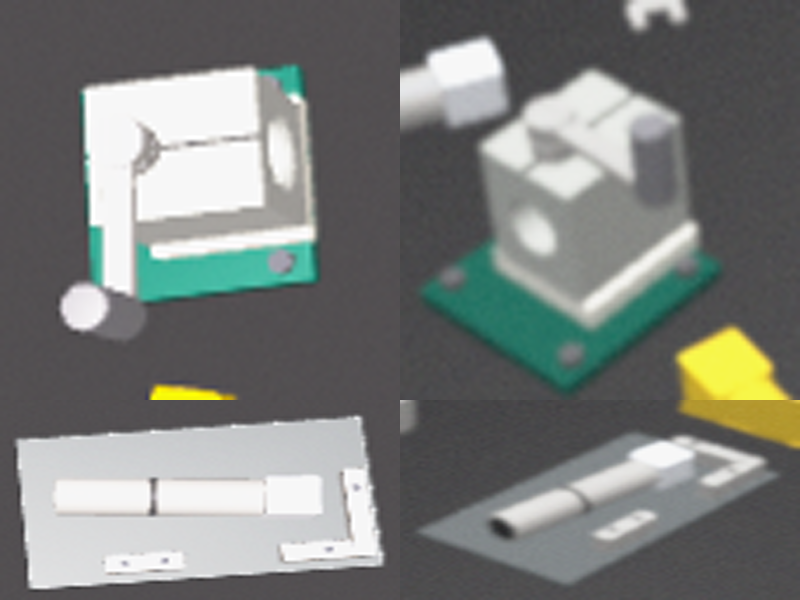

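The crop shows the steel ringed arbor in the tray, with its block to the right (world -y), and the fences at bottom and right. The fixture's mouth faces right (-y), at about top px (182,150). The knob is at (215,108). Next I'll fit poses by silhouette.

```bash
cat > fit.py <<'E'
from h import *
from scipy.optimize import minimize
S=4
def box(x0,x1,y0,y1,z0,z1): return np.array([[x,y,z] for x in(x0,x1) for y in(y0,y1) for z in(z0,z1)])
def cylz(x,y,r,z0,z1): a=np.linspace(0,2*np.pi,24,endpoint=False); return np.array([[x+r*np.cos(k),y+r*np.sin(k),z] for k in a for z in(z0,z1)])
def cyly(r,y0,y1): a=np.linspace(0,2*np.pi,24,endpoint=False); return np.array([[r*np.cos(k),y,r*np.sin(k)] for k in a for y in(y0,y1)])
def sil(p,parts,x,y,z,yaw,roi):
    r0,r1,c0,c1=roi; m=np.zeros(((r1-r0)*S,(c1-c0)*S),np.uint8); R=Ro.from_euler('z',yaw).as_matrix()
    for P in parts:
        W=P@R.T+[x,y,z]; C=W@np.array(p['R']).T+p['t']
        uv=np.stack([(p['cx']+p['fx']*C[:,0]/C[:,2]-c0+.5)*S-.5,(p['cy']+p['fy']*C[:,1]/C[:,2]-r0+.5)*S-.5],1)
        cv2.fillConvexPoly(m,cv2.convexHull(np.round(uv*16).astype(np.int32)),1,shift=4)
    return cv2.resize(m.astype(np.float32),(c1-c0,r1-r0),interpolation=cv2.INTER_AREA)
def fit(views,partsf,z,x0,steps):
    def cost(v): return sum(np.abs(sil(p,partsf(v),v[0],v[1],z,v[2],roi)-m).sum() for p,m,roi in views)
    best=minimize(cost,x0,method='Nelder-Mead',options=dict(initial_simplex=np.vstack([x0]+[np.array(x0)+np.eye(len(x0))[i]*steps[i] for i in range(len(x0))]),maxiter=400,xatol=1e-5,fatol=.01))
    return best.x,best.fun
def mask(p,roi,lo,hi):
    r0,r1,c0,c1=roi; g=p['image'][r0:r1,c0:c1].max(2).astype(float); return np.clip((g-lo)/(hi-lo),0,1).astype(np.float32)
def big(m):
    n,l,s,_=cv2.connectedComponentsWithStats((m>.15).astype(np.uint8)); k=1+np.argmax(s[1:,4]); return m*(l==k)
FIX=lambda v:[box(-.065,.065,0,.13,0,.012),box(-.037,.037,0,.09,.012,.111),
  np.array([[-(s*.008)*np.sin(v[3])*-1+(-a*np.cos(v[3])),.065+a*np.sin(v[3])+s*.008*np.cos(v[3]),z] for a in(0,.09) for s in(-1,1) for z in(.126,.138)]),
  cylz(-.09*np.cos(v[3]),.065+.09*np.sin(v[3]),.012,.138,.179)]
ARB=lambda v:[cyly(.018,-.06,.1),box(-.018,.018,-.1,-.06,-.018,.018)]
TRAY=lambda v:[box(-.025,.125,-.025,.25,-.008,0)]
E
python3 - <<'E'
from fit import *
np.set_printoptions(precision=4,suppress=True)
t=arm.get_image('top');s=arm.get_image('side')
print('bg',[t['image'][160:235,225:232].max(2).mean(),t['image'][222,240:250].max(1),t['image'][180,240:250].max(1)],[s['image'][225:240,238:245].max(2).mean(),s['image'][215,270:280].max(1)])
rt=(165,233,228,342);rs=(178,235,236,330)
mt=big(mask(t,rt,55,110))
for nm,vs in (('top',[(t,mt,rt)]),('side',[(s,big(mask(s,rs,60,75)),rs)])):
    print('tray',nm,fit(vs,TRAY,.008,[.45,-.32,0.06],[.01,.01,.05]))
ra=(183,211,236,326)
a=big(mask(t,ra,170,240)); print('arbor',fit([(t,a,ra)],ARB,.026,[.5,-.18,0],[.01,.01,.05]))
rf=(155,228,98,164);rg=(215,288,140,212)
mf=big(mask(t,rf,60,110));mg=big(mask(s,rg,55,85))
for nm,vs in (('top',[(t,mf,rf)]),('side',[(s,mg,rg)]),('both',[(t,mf,rf),(s,mg,rg)])):
    v,c=fit(vs,FIX,0,[.52,.157,0.06,.1],[.01,.01,.05,.1]); print('fix',nm,v,c, mf.sum(), mg.sum())
cv2.imwrite('pics/m.png',np.hstack([cv2.resize(x*255,(390,390)) for x in(mf,mg)]))
E
```

```text
bg [np.float64(82.49142857142857), array([224, 224, 224, 224, 223, 223, 223, 222, 223, 223], dtype=uint8), array([213, 211, 212, 213, 214, 210, 211, 210, 210, 210], dtype=uint8)] [np.float64(77.87619047619047), array([131, 134, 132, 138, 138, 139, 136, 138, 138, 136], dtype=uint8)]
tray top (array([ 0.4591, -0.3065,  0.0887]), np.float64(1153.1624755859375))
tray side (array([ 0.3436, -0.1833, -0.7916]), np.float64(2617.995849609375))
arbor (array([ 0.5019, -0.1798, -0.0083]), np.float64(917.1321411132812))
fix top [0.5335 0.1655 0.1343 0.0406] 1088.719970703125 3508.52 4576.533
fix side [0.537  0.162  0.1296 0.2197] 1991.2041015625 3508.52 4576.533
fix both [0.5347 0.1653 0.1415 0.0422] 3117.75244140625 3508.52 4576.533[ WARN:0@2.770] global loadsave.cpp:1063 imwrite_ Unsupported depth image for selected encoder is fallbacked to CV_8U.
```

```bash
cat > meas.py <<'E'
from fit import *
np.set_printoptions(precision=4,suppress=True)
t=arm.get_image('top');s=arm.get_image('side')
rt=(165,233,228,342);rs=(178,235,236,330)
mt=big(mask(t,rt,100,170));ms=big(mask(s,rs,90,125))
for nm,vs in (('top',[(t,mt,rt)]),('side',[(s,ms,rs)])):
    print('tray',nm,fit(vs,TRAY,.008,[.46,-.31,0.08],[.01,.01,.05]),vs[0][1].sum())
ra=(183,211,236,326)
print(t['image'][190:205:2,255].max(1),t['image'][192:203:2,312].max(1))
a=big(mask(t,ra,222,245)); print('arbor',fit([(t,a,ra)],ARB,.026,[.5,-.18,0],[.01,.01,.05]),a.sum())
rf=(155,228,98,164);rg=(215,288,140,212)
mf=big(mask(t,rf,92,120));mg=big(mask(s,rg,85,105))
for nm,vs in (('top',[(t,mf,rf)]),('side',[(s,mg,rg)]),('both',[(t,mf,rf),(s,mg,rg)])):
    v,c=fit(vs,FIX,0,[.53,.16,0.08,.1],[.01,.01,.05,.1]); print('fix',nm,v,c, vs[0][1].sum())
M=[]
for p,m,roi,parts,z,v in((t,mf,rf,FIX,0,v),(s,mg,rg,FIX,0,v)):
    e=sil(p,parts(v),v[0],v[1],z,v[2],roi); r0,r1,c0,c1=roi
    im=np.dstack([m*255,e*255,p['image'][r0:r1,c0:c1,2]]).astype(np.uint8); M.append(cv2.resize(im,(390,390)))
cv2.imwrite('pics/m1.png',np.hstack(M))
E
python3 meas.py
```

```text
tray top (array([ 0.4582, -0.3053,  0.0871]), np.float64(101.48392486572266)) 5393.8716
tray side (array([ 0.46  , -0.3125,  0.0922]), np.float64(197.7142791748047)) 2294.457
[219 245 246 246 246 243 215 218] [247 247 247 247 247 247]
arbor (array([ 0.4999, -0.18  ,  0.0023]), np.float64(532.684814453125)) 520.5652
fix top [0.5333 0.1658 0.1229 0.0172] 85.57142639160156 2388.4287
fix side [0.5371 0.1591 0.0892 0.1438] 505.25 2871.7998
fix both [0.5327 0.1643 0.1082 0.0038] 740.9052734375 2388.4287
```

View pics/m1.png

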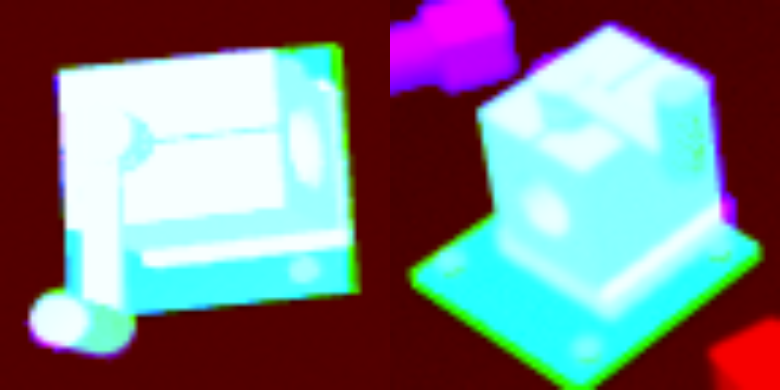

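```bash
cat > m2.py <<'E'
from fit import *
np.set_printoptions(precision=4,suppress=True)
t=arm.get_image('top');s=arm.get_image('side')
def F(v):
    L=FIX(v); L[0]=box(-.065,.065,v[4],v[4]+.13,0,.012); return L
rf=(155,228,98,164);rg=(215,288,140,212)
mf=big(mask(t,rf,92,120));mg=mask(s,rg,85,105); mg[:23,:25]=0; mg[60:,52:]=0; mg=big(mg)
for nm,vs in (('top',[(t,mf,rf)]),('side',[(s,mg,rg)]),('both',[(t,mf,rf),(s,mg,rg)])):
    v,c=fit(vs,F,0,[.53,.16,0.1,.1,0],[.01,.01,.05,.1,.005]); print('fix',nm,v,c, vs[0][1].sum())
    R=Ro.from_euler('z',v[2]).as_matrix()
    print('  mouth px',proj(t,[v[0],v[1],.069]),'knob',[proj(p,R@[-.09*np.cos(v[3]),.065+.09*np.sin(v[3]),.159]+[v[0],v[1],0]) for p in(t,s)])
for q in('bore_mouth','clamp_knob'):
  for p in(t,s): print(q,[(np.round(d['point'],1),round(d['score'],2)) for d in arm.landmark_of(p,q)[:2]])
E
python3 m2.py
python3 - <<'E'
from fit import *
np.set_printoptions(precision=4,suppress=True)
t=arm.get_image('top')
r0,r1,c0,c1=ra=(186,207,240,322)
a=big(mask(t,ra,225,245)); 
print(a[:, ::8].round(1).astype(int).T.sum(1), a.sum())
print('arbor',fit([(t,a,ra)],ARB,.026,[.5,-.18,0],[.01,.01,.05]))
ys,xs=np.nonzero(a>.5); print(xs.min()+c0,xs.max()+c0,ys.min()+r0,ys.max()+r0)
print(atz(t,(195.9,272.4),.026))
E
```

```text
fix top [0.5333 0.1641 0.1214 0.0271 0.0019] 85.34821319580078 2389.3213
  mouth px [181.1492 149.3417] knob [array([214.8017, 111.3023]), array([236.1429, 192.7335])]
fix side [ 0.5378  0.1597  0.1248  0.1254 -0.0003] 190.46249389648438 2467.9
  mouth px [179.4454 151.12  ] knob [array([213.1199, 109.6547]), array([236.1839, 190.54  ])]
fix both [0.5332 0.1619 0.1145 0.0423 0.0034] 384.65179443359375 2389.3213
  mouth px [181.1547 150.1925] knob [array([214.688 , 111.3894]), array([236.0634, 192.7266])]
bore_mouth [(array([181.4, 148.1]), 0.56), (array([116. , 141.9]), 0.3)]
bore_mouth [(array([235.9, 190.5]), 0.92)]
clamp_knob [(array([214.8, 111. ]), 0.86)]
clamp_knob [(array([237.5, 191.5]), 0.79), (array([255.4, 190.6]), 0.4)]
[ 0  0  0  0  0  7  8  8 13 13  0] 512.45
arbor (array([ 0.5017, -0.2604, -0.0011]), np.float64(154.16250610351562))
273 319 189 202
[ 0.5014 -0.1571  0.026 ]
```

```bash
cat > go.py <<'E'
import sys
from h import *
def go(x,y,z,yaw):  # grasp point target (m), tool down, jaw axis at yaw from world x
    o=arm.get_obs();R=Ro.from_rotvec(o['tool_rot']); c,s=np.cos(yaw),np.sin(yaw)
    T=Ro.from_matrix(np.array([[0,-s,c],[0,c,s],[-1,0,0]])); p=np.array([x,y,z+.164])
    print('shift mm',(R.inv().apply(p-o['ee_pos'])*1000).round(1),'turn',(R.inv()*T).as_rotvec().round(3),'| now grasp',(o['ee_pos']+R.apply([.164,0,0])).round(4),'yaw',np.arctan2(*R.as_matrix()[1::-1,2]).round(3),'F',np.round(o['force'],1),'w',round(float(o['gripper_width']),4),'t',round(float(o['clock']),2))
if __name__=='__main__': go(*map(float,sys.argv[1:5]))
E
python3 go.py .5015 -.194 .13 0;python3 go.py .5015 -.194 .03 0
```

```text
shift mm [ 110.8  376.6 -266.2] turn [-1.145 -0.    -0.   ] | now grasp [ 0.2684 -0.5919  0.2407] yaw -1.145 F [1.5 0.3 0.3] w 0.0867 t 1.85
shift mm [ 210.8  376.6 -266.1] turn [-1.145 -0.    -0.   ] | now grasp [ 0.2684 -0.5919  0.2407] yaw -1.145 F [1.5 0.3 0.3] w 0.0867 t 1.85
```

Emit:
arm_command(steps=[[0, 0, 40, -28, -0.12, 0, 0], [0, 0, 80, -57, -0.25, 0, 0], [0, 0, 120, -85, -0.38, 0, 0], [0, 0, 160, -113, -0.5, 0, 0], [0, 0, 200, -141, -0.62, 0, 0], [0, 0, 240, -170, -0.75, 0, 0], [0, 0, 280, -198, -0.88, 0, 0], [0, 20, 320, -226, -1.0, 0, 0], [0, 60, 376.6, -266, -1.145, 0, 0], [0, 110, 376.6, -266, -1.145, 0, 0], [0, 110, 376.6, -266, -1.145, 0, 0], [0, 110, 376.6, -266, -1.145, 0, 0]])

```text
clock: 3.05
ee_pos: [0.5011, -0.1923, 0.2918]
tool_rot: [-0.0, 1.576, 0.004]
force: [-0.1, -0.2, -0.4]
gripper_width: 0.0871
```

```bash
python3 go.py .5015 -.194 .03 0
python3 - <<'E'
from h import *
P=[arm.get_image(n) for n in('top','side')]
for n,p in zip('ts',P): cv2.imwrite(f'pics/{n}1.png',p['image'])
a=cv2.resize(P[0]['image'][150:250,220:350],(520,400),interpolation=cv2.INTER_CUBIC);b=cv2.resize(P[1]['image'][100:240,230:330],(280,400))
cv2.imwrite('pics/c1.png',np.hstack([a,b]))
E
```

```text
shift mm [97.8 -1.9  0.9] turn [ 0.003 -0.005 -0.003] | now grasp [ 0.5003 -0.1919  0.1278] yaw 0.003 F [-0.1 -0.2 -0.4] w 0.0871 t 3.05
```

View pics/c1.png

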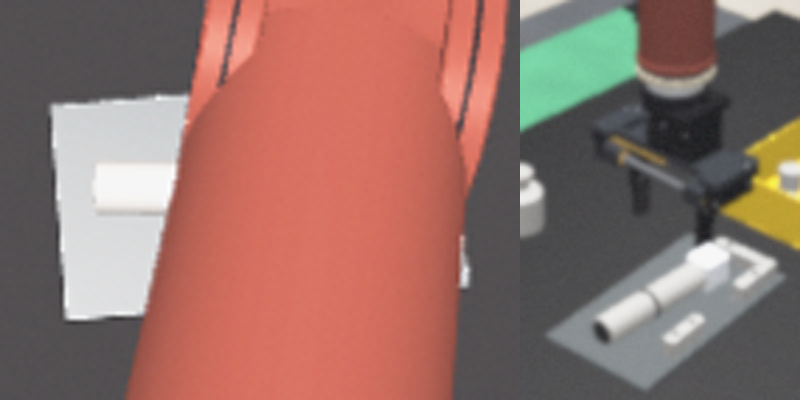

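The top view is blocked by the arm; the side view shows the jaws above the arbor, straddling it.

Emit:
arm_command(steps=[[0, 40, -1, 1, 0, -0.005, 0], [0, 70, -2, 1, 0, -0.005, 0], [0, 90, -2, 1, 0, -0.005, 0], [0, 96, -2, 1, 0, -0.005, 0], [0, 96, -2, 1, 0, -0.005, 0]])

```text
clock: 3.65
ee_pos: [0.5028, -0.1971, 0.1997]
tool_rot: [0.001, 1.565, -0.001]
force: [0.7, -0.2, -0.2]
gripper_width: 0.0871
```

```bash
python3 go.py .5015 -.194 .03 0
```

```text
shift mm [ 5.7  3.1 -1.3] turn [-0.001  0.006  0.001] | now grasp [ 0.5037 -0.1972  0.0357] yaw -0.001 F [ 0.7 -0.2 -0.2] w 0.0871 t 3.65
```

Emit:
arm_command(steps=[[0, 2, 2, -1, 0, 0, 0], [0, 2, 2, -1, 0, 0, 0], [0.4, 2, 2, -1, 0, 0, 0], [1, 2, 2, -1, 0, 0, 0], [1, 2, 2, -1, 0, 0, 0], [1, 2, 2, -1, 0, 0, 0], [1, 2, 2, -1, 0, 0, 0], [1, 2, 2, -1, 0, 0, 0]])

```text
clock: 4.45
ee_pos: [0.5016, -0.1941, 0.1967]
tool_rot: [0.0, 1.566, 0.0]
force: [0.2, 0.1, -0.4]
gripper_width: 0.0469
```

```bash
python3 go.py .4692 -.2188 .031 .088
```

```text
shift mm [  1.6 -24.7 -32.4] turn [-0.088  0.005  0.   ] | now grasp [ 0.5024 -0.1941  0.0327] yaw 0.0 F [ 0.2  0.1 -0.4] w 0.0469 t 4.45
```

Emit:
arm_command(steps=[[1, 0, 0, 0, 0, 0, 0], [1, 0, 0, 0, 0, 0, 0], [1, 0, 0, 0, 0, 0, 0], [1, 0, 0, 0, 0, 0, 0], [1, 0, 0, 0, 0, 0, 0]])

```text
clock: 4.95
ee_pos: [0.5014, -0.1942, 0.1966]
tool_rot: [0.0, 1.566, -0.0]
force: [-2.7, 0.8, 0.2]
gripper_width: 0.0352
```

```bash
python3 go.py .4692 -.2188 .031 .088
```

```text
shift mm [  1.4 -24.6 -32.2] turn [-0.088  0.005  0.   ] | now grasp [ 0.5022 -0.1942  0.0326] yaw -0.0 F [-2.7  0.8  0.2] w 0.0352 t 4.95
```

Emit:
arm_command(steps=[[1, 0, -5, -8, -0.03, 0, 0], [1, 0, -10, -15, -0.06, 0, 0], [1, 0, -15, -22, -0.088, 0, 0], [1, 0, -15, -25, -0.088, 0, 0], [1, 0, -15, -25, -0.088, 0, 0]])

```text
clock: 5.45
ee_pos: [0.4765, -0.2093, 0.1966]
tool_rot: [-0.068, 1.564, 0.068]
force: [-0.2, -2.9, -1.6]
gripper_width: 0.0354
```

```bash
python3 go.py .4692 -.2188 .031 .088
```

```text
shift mm [ 1.6 -8.8 -8.1] turn [-0.001  0.005  0.001] | now grasp [ 0.4774 -0.2093  0.0326] yaw 0.087 F [-0.2 -2.9 -1.6] w 0.0354 t 5.45
```

Now I'll approach the end fence (-y) in small steps.

Emit:
arm_command(steps=[[1, 0, -2, -2, 0, 0, 0], [1, 0, -4, -4, 0, 0, 0], [1, 0, -6, -4, 0, 0, 0], [1, 0, -6, -4, 0, 0, 0]])

```text
clock: 5.85
ee_pos: [0.4732, -0.2156, 0.1966]
tool_rot: [-0.069, 1.565, 0.069]
force: [0.2, 0.6, -1.8]
gripper_width: 0.0353
```

Emit:
arm_command(steps=[[1, 0, -1, 0, 0, 0, 0], [1, 0, -1, 0, 0, 0, 0]])

```text
clock: 6.05
ee_pos: [0.4733, -0.2164, 0.1966]
tool_rot: [-0.069, 1.565, 0.069]
force: [-0.2, 1.4, -1.3]
gripper_width: 0.035
```

Emit:
arm_command(steps=[[1, 0, -1, 0, 0, 0, 0], [1, 0, -1, 0, 0, 0, 0]])

```text
clock: 6.25
ee_pos: [0.4733, -0.2175, 0.1966]
tool_rot: [-0.069, 1.565, 0.069]
force: [0.5, 1.8, -1.5]
gripper_width: 0.0356
```

Emit:
arm_command(steps=[[1, 0, -1, 0, 0, 0, 0], [1, 0, -1, 0, 0, 0, 0]])

```text
clock: 6.45
ee_pos: [0.4734, -0.2186, 0.1966]
tool_rot: [-0.069, 1.565, 0.069]
force: [-0.3, 0.9, -1.9]
gripper_width: 0.0351
```

Emit:
arm_command(steps=[[1, 0, -1, 0, 0, 0, 0], [1, 0, -1, 0, 0, 0, 0]])

```text
clock: 6.65
ee_pos: [0.4735, -0.2194, 0.1966]
tool_rot: [-0.069, 1.565, 0.069]
force: [-0.7, 2.9, -1.3]
gripper_width: 0.0351
```

Emit:
arm_command(steps=[[1, 0, -1, 0, 0, 0, 0], [1, 0, -1, 0, 0, 0, 0]])

```text
clock: 6.85
ee_pos: [0.4736, -0.2196, 0.1966]
tool_rot: [-0.069, 1.565, 0.07]
force: [-0.9, 6.3, 0.6]
gripper_width: 0.0353
```

Emit:
arm_command(steps=[[1, 0, 0, -1, 0, 0, 0], [1, 0, 0, -2, 0, 0, 0], [1, 0, 0, -2, 0, 0, 0]])

```text
clock: 7.15
ee_pos: [0.4722, -0.2197, 0.1966]
tool_rot: [-0.07, 1.563, 0.071]
force: [2.2, 5.6, -3.9]
gripper_width: 0.0355
```

Emit:
arm_command(steps=[[1, 0, 0, -1, 0, 0, 0], [1, 0, 0, -1, 0, 0, 0]])

```text
clock: 7.35
ee_pos: [0.4712, -0.2198, 0.1966]
tool_rot: [-0.07, 1.563, 0.071]
force: [2.8, 4.2, -3.8]
gripper_width: 0.0353
```

Emit:
arm_command(steps=[[1, 0, 0, -1, 0, 0, 0], [1, 0, 0, -1, 0, 0, 0]])

```text
clock: 7.55
ee_pos: [0.4702, -0.2199, 0.1966]
tool_rot: [-0.07, 1.563, 0.071]
force: [2.9, 5.7, -3.3]
gripper_width: 0.0352
```

Emit:
arm_command(steps=[[1, 0, 0, -1, 0, 0, 0], [1, 0, 0, -1, 0, 0, 0]])

```text
clock: 7.75
ee_pos: [0.4693, -0.22, 0.1967]
tool_rot: [-0.07, 1.563, 0.071]
force: [4.2, 5.2, -4.3]
gripper_width: 0.0351
```

Emit:
arm_command(steps=[[1, 0, 0, -1, 0, 0, 0], [1, 0, 0, -1, 0, 0, 0]])

```text
clock: 7.95
ee_pos: [0.4683, -0.22, 0.1966]
tool_rot: [-0.07, 1.563, 0.071]
force: [3.0, 6.3, -2.9]
gripper_width: 0.0349
```

Emit:
arm_command(steps=[[1, 0, 0, -1, 0, 0, 0], [1, 0, 0, -1, 0, 0, 0]])

```text
clock: 8.15
ee_pos: [0.4673, -0.2201, 0.1967]
tool_rot: [-0.07, 1.563, 0.071]
force: [3.4, 6.0, -3.2]
gripper_width: 0.0354
```

```bash
python3 go.py .4692 -.2188 .031 .088
python3 - <<'E'
from h import *
p=arm.get_image('side');cv2.imwrite('pics/s2.png',p['image'])
cv2.imwrite('pics/c2.png',cv2.resize(p['image'][170:240,235:335],(800,560),interpolation=cv2.INTER_CUBIC))
E
```

```text
shift mm [1.7 1.2 2. ] turn [ 0.002  0.006 -0.   ] | now grasp [ 0.4683 -0.22    0.0327] yaw 0.09 F [ 3.4  6.  -3.2] w 0.0354 t 8.15
```

Emit:
arm_command(steps=[[1, 0, 0, -1, 0, 0, 0], [1, 0, 0, -1, 0, 0, 0]])

```text
clock: 8.4
ee_pos: [0.4668, -0.2201, 0.1967]
tool_rot: [-0.07, 1.562, 0.071]
force: [6.4, 4.8, -6.7]
gripper_width: 0.0355
```

Emit:
arm_command(steps=[[1, 0, 0, -1, 0, 0, 0], [1, 0, 0, -1, 0, 0, 0]])

```text
clock: 8.6
ee_pos: [0.4665, -0.2201, 0.1968]
tool_rot: [-0.07, 1.56, 0.071]
force: [10.0, 5.4, -10.9]
gripper_width: 0.035
```

View pics/c2.png

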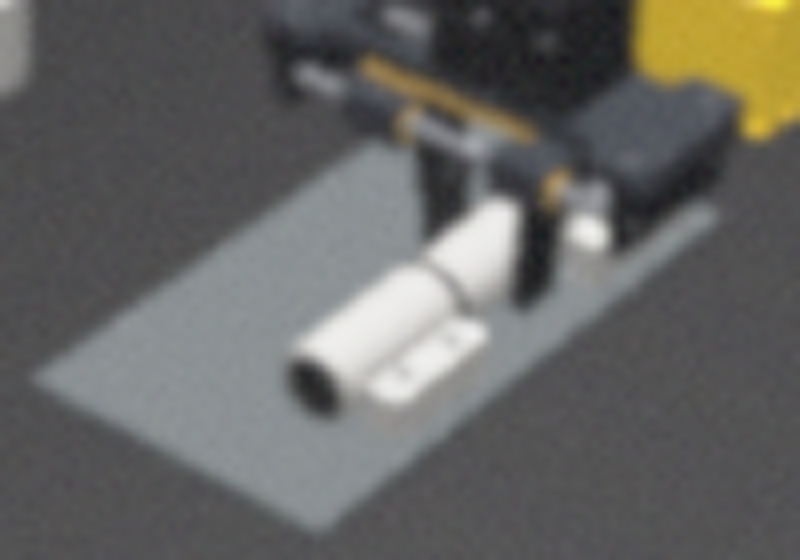

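Emit:
arm_command(steps=[[1, 0, -0.5, -0.5, 0, 0, 0], [1, 0, -0.5, -0.5, 0, 0, 0], [1, 0, -0.5, -0.5, 0, 0, 0], [0.4, 0, 0, 0, 0, 0, 0], [0.4, 0, 0, 1, 0, 0, 0], [0.4, 0, 0, 1, 0, 0, 0], [0.4, 0, 0, 1, 0, 0, 0]])

```text
clock: 9.3
ee_pos: [0.4655, -0.2217, 0.1967]
tool_rot: [-0.069, 1.565, 0.068]
force: [0.1, 0.3, -0.1]
gripper_width: 0.051
```

```bash
python3 go.py .4692 -.2188 .031 .088
python3 - <<'E'
from fit import *
np.set_printoptions(precision=4,suppress=True)
s=arm.get_image('side')
for q in('arbor_mark','arbor_tip','arbor','tray_corner'):
    z=.008 if q[0]=='t' else .026
    for d in arm.landmark_of(s,q)[:3]: print(q,np.round(d['point'],1),round(d['score'],2),atz(s,d['point'],z)[:2])
c=np.array([.459,-.3085,.008]);R=Ro.from_euler('z',.088).as_matrix()
for l in([.018,.125,.018],[.018,.2,.018],[.018,.1,.018],[0,0,0]): print('expected',l,proj(s,c+R@l))
cv2.imwrite('pics/s3.png',s['image']);cv2.imwrite('pics/c3.png',cv2.resize(s['image'][175:235,245:325],(800,600),interpolation=cv2.INTER_CUBIC))
E
```

```text
shift mm [1.7 2.5 4. ] turn [-0.001  0.005  0.001] | now grasp [ 0.4663 -0.2217  0.0327] yaw 0.087 F [ 0.1  0.3 -0.1] w 0.051 t 9.3
arbor_mark [206.3 289.6] 0.72 [ 0.463  -0.1867]
arbor_mark [220.4 377.8] 0.66 [ 0.2157 -0.3266]
arbor_mark [308.4 231.1] 0.57 [0.2768 0.2371]
arbor_tip [217.8 275.1] 0.79 [ 0.4545 -0.109 ]
arbor_tip [331.1 250.1] 0.63 [0.1921 0.2517]
arbor [302.9 224.9] 0.89 [0.3016 0.2362]
arbor [204.9 290.3] 0.68 [ 0.4666 -0.1941]
arbor [212.  373.8] 0.58 [ 0.2494 -0.3545]
tray_corner [198.2 313.3] 0.8 [ 0.4526 -0.2966]
tray_corner [176.  231.9] 0.2 [ 0.7563 -0.1943]
expected [0.018, 0.125, 0.018] [206.483  288.0397]
expected [0.018, 0.2, 0.018] [217.3139 273.7027]
expected [0.018, 0.1, 0.018] [203.019  292.6251]
expected [0, 0, 0] [196.0147 314.0759]
```

View pics/c3.png

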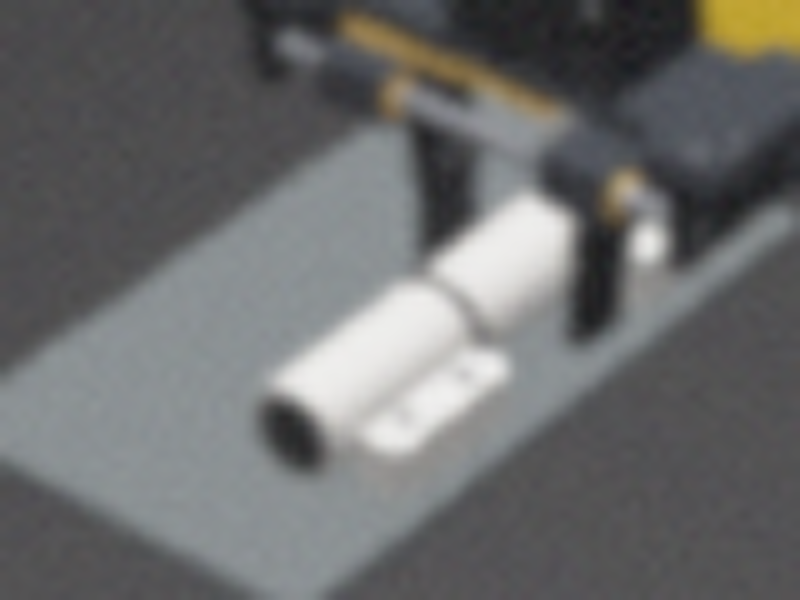

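The arbor lies along both fences in the side view: ring at (206,290) and tip at (218,275), each within 1.6 px of the squared-up prediction. I'll re-grip and lift.

Emit:
arm_command(steps=[[0.4, 0, 0, 1, 0, 0, 0], [0.4, 0, 0, 1, 0, 0, 0], [1, 0, 0, 1, 0, 0, 0], [1, 0, 0, 1, 0, 0, 0], [1, 0, 0, 1, 0, 0, 0], [1, 0, 0, 1, 0, 0, 0], [1, 0, 0, 1, 0, 0, 0], [1, 0, 0, 1, 0, 0, 0]])

```text
clock: 10.35
ee_pos: [0.4672, -0.2209, 0.1967]
tool_rot: [-0.069, 1.563, 0.069]
force: [5.4, 0.5, -3.8]
gripper_width: 0.0351
```

```bash
python3 go.py .4692 -.2188 .031 .088
```

```text
shift mm [1.8 1.9 2.2] turn [0.    0.006 0.001] | now grasp [ 0.4682 -0.2209  0.0327] yaw 0.088 F [ 5.4  0.5 -3.8] w 0.0351 t 10.35
```

Emit:
arm_command(steps=[[1, -5, 0, 1, 0, 0, 0], [1, -20, 0, 1, 0, 0, 0], [1, -45, 0, 1, 0, 0, 0], [1, -75, 0, 1, 0, 0, 0], [1, -100, 0, 1, 0, 0, 0], [1, -100, 0, 1, 0, 0, 0], [1, -100, 0, 1, 0, 0, 0]])

```text
clock: 11.05
ee_pos: [0.4665, -0.2211, 0.2958]
tool_rot: [-0.069, 1.566, 0.069]
force: [-1.4, -0.2, -5.2]
gripper_width: 0.0353
```

```bash
python3 go.py .5504 .021 .13 .12
```

```text
shift mm [  2.2 233.8 104.8] turn [-0.032  0.004  0.   ] | now grasp [ 0.4671 -0.2211  0.1318] yaw 0.088 F [-1.4 -0.2 -5.2] w 0.0353 t 11.05
```

Emit:
arm_command(steps=[[1, 0, 20, 10, 0, 0, 0], [1, 0, 55, 25, -0.01, 0, 0], [1, 0, 95, 42, -0.02, 0, 0], [1, 0, 135, 60, -0.03, 0.004, 0], [1, 0, 175, 78, -0.032, 0.004, 0], [1, 0, 205, 92, -0.032, 0.004, 0], [1, 0, 225, 101, -0.032, 0.004, 0], [1, 0, 234, 105, -0.032, 0.004, 0], [1, 0, 234, 105, -0.032, 0.004, 0], [1, 0, 234, 105, -0.032, 0.004, 0]])

```text
clock: 12.05
ee_pos: [0.5506, 0.0199, 0.296]
tool_rot: [-0.094, 1.57, 0.092]
force: [-0.5, -0.4, -5.1]
gripper_width: 0.0355
```

```bash
python3 go.py .5504 .021 .0757 .12
python3 - <<'E'
from fit import *
np.set_printoptions(precision=4,suppress=True)
P=[arm.get_image(n) for n in('top','side')]
for p,n in zip(P,('top','side')):
  for q in('arbor_mark','arbor_tip'):
    for d in arm.landmark_of(p,q)[:3]: print(n,q,np.round(d['point'],1),round(d['score'],2),atz(p,d['point'],.123)[:2])
  g=np.array([.5504,.021,.123]);u=np.array([-.1197,.9928,0]);print('exp',proj(p,g+u*.038),proj(p,g+u*.113))
a=P[0]['image'][140:230,90:210];b=P[1]['image'][150:290,130:310]
cv2.imwrite('pics/c4.png',np.hstack([cv2.resize(a,(400,300),interpolation=cv2.INTER_CUBIC),cv2.resize(b,(386,300),interpolation=cv2.INTER_CUBIC)]))
E
```

```text
shift mm [56.3  1.2 -0. ] turn [-0.001 -0.001  0.001] | now grasp [0.5505 0.0197 0.132 ] yaw 0.119 F [-0.5 -0.4 -5.1] w 0.0355 t 12.05
top arbor_mark [278.3 122.1] 0.57 [0.2904 0.1991]
top arbor_mark [296.9 341. ] 0.55 [ 0.2495 -0.3112]
top arbor_tip [310.5 117. ] 0.98 [0.2179 0.2062]
top arbor_tip [329.2 332.2] 0.89 [ 0.1783 -0.2886]
exp [171.8026 185.7799] [175.3717 155.3739]
side arbor_mark [310.2 232.8] 0.92 [0.2039 0.2914]
side arbor_mark [201.3 213.6] 0.72 [0.5551 0.0528]
side arbor_tip [329.7 250.4] 0.87 [0.1371 0.3007]
side arbor_tip [212.7 195.6] 0.79 [0.549  0.1256]
exp [203.4171 214.0668] [215.6559 196.135 ]
```

View pics/c4.png

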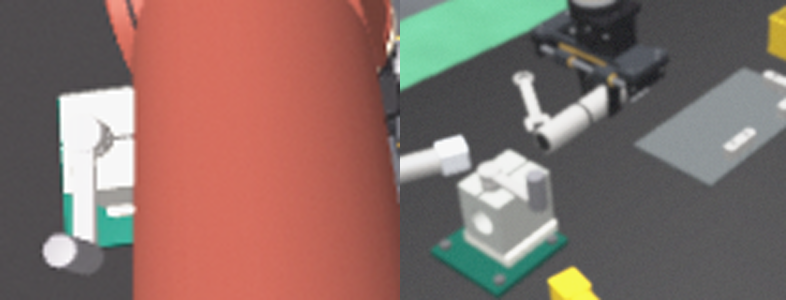

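The arbor is held level, with its tip at side px (213,196), and the lever is still loose. I'll lower to bore height and close in on the mouth.

Emit:
arm_command(steps=[[1, 25, 0, 0, 0, 0, 0], [1, 45, 0, 0, 0, 0, 0], [1, 56, 1, 0, 0, 0, 0], [1, 56, 1, 0, 0, 0, 0], [1, 56, 1, 0, 0, 0, 0]])

```text
clock: 12.85
ee_pos: [0.5513, 0.0223, 0.2416]
tool_rot: [-0.094, 1.567, 0.094]
force: [-0.7, -0.4, -4.1]
gripper_width: 0.0354
```

```bash
python3 go.py .5504 .021 .0757 .12
python3 - <<'E'
from fit import *
np.set_printoptions(precision=4,suppress=True)
P=[arm.get_image(n) for n in('top','side')]
p=P[1]
for q in('arbor_mark','arbor_tip'):
    for d in arm.landmark_of(p,q)[:3]: print(q,np.round(d['point'],1),round(d['score'],2),atz(p,d['point'],.069)[:2])
g=np.array([.5504,.021,.069]);u=np.array([-.1197,.9928,0]);print('exp',proj(p,g+u*.038),proj(p,g+u*.113))
a=P[0]['image'][140:230,90:210];b=P[1]['image'][185:275,140:260]
cv2.imwrite('pics/c5.png',np.hstack([cv2.resize(a,(400,300),interpolation=cv2.INTER_CUBIC),cv2.resize(b,(400,300),interpolation=cv2.INTER_CUBIC)]))
E
```

```text
shift mm [ 1.9 -1.2 -1.1] turn [-0.     0.001  0.   ] | now grasp [0.5516 0.0223 0.0776] yaw 0.12 F [-0.7 -0.4 -4.1] w 0.0354 t 12.85
arbor_mark [217.  214.2] 0.87 [0.551  0.0584]
arbor_mark [307.  232.8] 0.61 [0.2478 0.2551]
arbor_tip [227.5 196.4] 0.97 [0.5497 0.128 ]
arbor_tip [329.3 247.4] 0.6 [0.1748 0.2757]
exp [217.7827 215.2116] [230.2526 197.725 ]
```

View pics/c5.png

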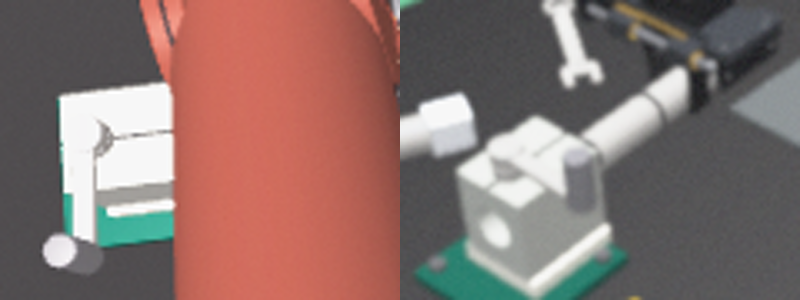

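Emit:
arm_command(steps=[[1, 1, 5, -0.5, 0, 0, 0], [1, 1, 10, -0.5, 0, 0, 0], [1, 1, 15, -0.5, 0, 0, 0], [1, 1, 20, -0.5, 0, 0, 0], [1, 1, 20, -0.5, 0, 0, 0], [1, 1, 20, -0.5, 0, 0, 0]])

```text
clock: 13.65
ee_pos: [0.5482, 0.0423, 0.24]
tool_rot: [-0.095, 1.568, 0.094]
force: [-0.1, 0.4, -5.0]
gripper_width: 0.0357
```

```bash
python3 go.py .5378 .1253 .0757 .12
```

```text
shift mm [ 0.3 83.7 -0.3] turn [0.    0.001 0.001] | now grasp [0.5483 0.0422 0.076 ] yaw 0.12 F [-0.1  0.4 -5. ] w 0.0357 t 13.65
```

Emit:
arm_command(steps=[[1, 0, 3, 0, 0, 0, 0], [1, 0, 6, 0, 0, 0, 0], [1, 0, 6, 0, 0, 0, 0]])

```text
clock: 13.95
ee_pos: [0.5474, 0.0486, 0.24]
tool_rot: [-0.095, 1.568, 0.094]
force: [0.6, -0.3, -4.8]
gripper_width: 0.0352
```

Emit:
arm_command(steps=[[1, 0, 2, 0, 0, 0, 0], [1, 0, 4, 0, 0, 0, 0], [1, 0, 4, 0, 0, 0, 0]])

```text
clock: 14.25
ee_pos: [0.5471, 0.0499, 0.2399]
tool_rot: [-0.095, 1.568, 0.09]
force: [-0.3, -7.4, -3.4]
gripper_width: 0.0353
```

Emit:
arm_command(steps=[[1, 0, 2, 0, 0, 0, 0], [1, 0, 4, 0, 0, 0, 0], [1, 0, 4, 0, 0, 0, 0]])

```text
clock: 14.55
ee_pos: [0.5463, 0.0558, 0.2399]
tool_rot: [-0.094, 1.568, 0.093]
force: [-1.7, -0.3, -4.4]
gripper_width: 0.0351
```

Emit:
arm_command(steps=[[1, 0, 3, 0, 0, 0, 0], [1, 0, 6, 0, 0, 0, 0], [1, 0, 6, 0, 0, 0, 0]])

```text
clock: 14.85
ee_pos: [0.5456, 0.063, 0.24]
tool_rot: [-0.095, 1.568, 0.095]
force: [-1.4, 0.9, -4.6]
gripper_width: 0.0351
```

Emit:
arm_command(steps=[[1, 0, 4, 0, 0, 0, 0], [1, 0, 8, 0, 0, 0, 0], [1, 0, 8, 0, 0, 0, 0]])

```text
clock: 15.15
ee_pos: [0.5447, 0.0709, 0.24]
tool_rot: [-0.095, 1.568, 0.095]
force: [-2.4, 2.0, -4.5]
gripper_width: 0.0355
```

```bash
python3 go.py .5378 .1253 .0757 .12; python3 -c "
from h import *
print(arm.get_obs()['wrist_torque'])"
```

```text
shift mm [ 0.3 54.9 -0.2] turn [ 0.001  0.001 -0.   ] | now grasp [0.5448 0.0709 0.076 ] yaw 0.121 F [-2.4  2.  -4.5] w 0.0355 t 15.15
[0.16484514 0.30409318 0.26156229]
```

Emit:
arm_command(steps=[[1, 0, 4, -0.3, 0, 0, 0], [1, 0, 8, -0.5, 0, 0, 0], [1, 0, 12, -0.5, 0, 0, 0], [1, 0, 12, -0.5, 0, 0, 0]])

```text
clock: 15.55
ee_pos: [0.5429, 0.0828, 0.2401]
tool_rot: [-0.095, 1.567, 0.095]
force: [-0.3, -1.0, -4.1]
gripper_width: 0.0353
```

Emit:
arm_command(steps=[[1, 0, 4, 0, 0, 0, 0], [1, 0, 8, 0, 0, 0, 0], [1, 0, 12, 0, 0, 0, 0], [1, 0, 12, 0, 0, 0, 0]])

```text
clock: 15.95
ee_pos: [0.5414, 0.0946, 0.2401]
tool_rot: [-0.095, 1.567, 0.095]
force: [-0.5, 0.7, -4.6]
gripper_width: 0.0354
```

Emit:
arm_command(steps=[[1, 0, 4, 0, 0, 0, 0], [1, 0, 8, 0, 0, 0, 0], [1, 0, 12, 0, 0, 0, 0], [1, 0, 12, 0, 0, 0, 0]])

```text
clock: 16.35
ee_pos: [0.5399, 0.1065, 0.24]
tool_rot: [-0.095, 1.567, 0.095]
force: [-0.7, 1.1, -5.0]
gripper_width: 0.035
```

```bash
python3 go.py .5378 .1253 .0757 .12
python3 - <<'E'
from h import *
P=[arm.get_image(n) for n in('top','side')]
for p,n in zip(P,'ts'): cv2.imwrite(f'pics/{n}6.png',p['image'])
for q in('arbor_mark','arbor_tip'):
  for p in P:
    for d in arm.landmark_of(p,q)[:3]: print(q,np.round(d['point'],1),round(d['score'],2),atz(p,d['point'],.069)[:2])
a=P[0]['image'][140:230,90:210];b=P[1]['image'][195:265,150:243]
cv2.imwrite('pics/c6.png',np.hstack([cv2.resize(a,(400,300),interpolation=cv2.INTER_CUBIC),cv2.resize(b,(400,300),interpolation=cv2.INTER_CUBIC)]))
E
```

```text
shift mm [ 0.4 18.9  0.2] turn [ 0.001  0.001 -0.   ] | now grasp [0.5401 0.1065 0.076 ] yaw 0.121 F [-0.7  1.1 -5. ] w 0.035 t 16.35
arbor_mark [300.5 342.9] 0.77 [ 0.23499679 -0.32710675]
arbor_mark [310.6 232.6] 0.86 [0.23981683 0.2628448 ]
arbor_mark [231.1 196.4] 0.58 [0.53657027 0.1383443 ]
arbor_tip [328.1 330.3] 0.72 [ 0.17039226 -0.29418717]
arbor_tip [330.5 250.6] 0.81 [0.16711167 0.2728056 ]
arbor_tip [169.9 330.9] 0.41 [ 0.46602102 -0.40297498]
arbor_tip [229.3 201.2] 0.19 [0.53306617 0.12324901]
```

View pics/c6.png

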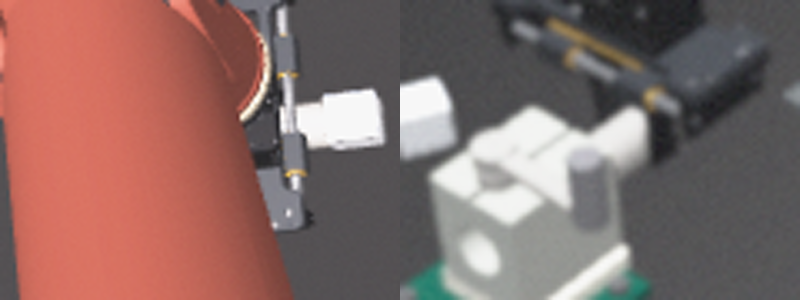

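The ring is hidden from both cameras now, but the tail block shows in the top view at about (175,195–204). I'll go most of the way, then measure depth from the tail block.

Emit:
arm_command(steps=[[1, 0, 4, 0, 0, 0, 0], [1, 0, 8, 0, 0, 0, 0], [1, 0, 13, 0, 0, 0, 0], [1, 0, 13, 0, 0, 0, 0], [1, 0, 13, 0, 0, 0, 0]])

```text
clock: 17.15
ee_pos: [0.5384, 0.1189, 0.24]
tool_rot: [-0.095, 1.568, 0.095]
force: [-1.0, -0.1, -4.3]
gripper_width: 0.0354
```

```bash
cat > tail.py <<'E'
from fit import *
np.set_printoptions(precision=4,suppress=True)
p=arm.get_image('top');cv2.imwrite('pics/t7.png',p['image'])
roi=(160,192,188,215); r0,r1,c0,c1=roi; g=p['image'][r0:r1,c0:c1].max(2).astype(float)
yaw=.12; u=np.array([-np.sin(yaw),np.cos(yaw)]);M=np.array([.5333,.164])
# intensity along the axis, averaged over the block's width, on top-edge plane z=.087
ss=np.arange(-.16,-.09,.0005); w=np.linspace(-.012,.012,13); n=np.array([u[1],-u[0]])
im=p['image'].max(2).astype(np.float32)
pr=[]
for s in ss:
    q=np.array([proj(p,[*(M+u*s+n*k),.087]) for k in w],np.float32)
    pr.append(cv2.remap(im,q[None,:,1],q[None,:,0],cv2.INTER_LINEAR).mean())
pr=np.array(pr);k=np.argmax(np.diff(pr)); print(pr[::6].round(0))
half=(pr.max()+80)/2; i=np.argmax(pr>half); print('tail edge s',ss[i],'steepest',ss[k],'-> mark s',ss[i]+.125)
for q in('arbor','arbor_mark'):
    print(q,[(np.round(d['point'],1),round(d['score'],2)) for d in arm.landmark_of(p,q)[:3]])
E
python3 tail.py; python3 go.py .5378 .1253 .0757 .12
```

```text
[ 85.  85.  84.  84.  84.  84.  84.  84.  99. 168. 231. 247. 247. 247.
 247. 247. 247. 247. 247. 247. 247. 247. 247. 247.]
tail edge s -0.13299999999999998 steepest -0.13349999999999998 -> mark s -0.00799999999999998
arbor [(array([179.4, 159.3]), 0.81), (array([291.8, 346.4]), 0.81)]
arbor_mark [(array([299.4, 342.4]), 0.57)]
shift mm [0.3 6.8 0.1] turn [-0.     0.001  0.   ] | now grasp [0.5386 0.1185 0.076 ] yaw 0.12 F [-1.5  0.8 -3.8] w 0.0356 t 17.3
```

Run:
```python
from fit import *
np.set_printoptions(precision=4,suppress=True,linewidth=180)
p=arm.get_image('top')
im=p['image']; t0=cv2.imread('pics/top0.png').max(2).astype(np.float32)
yaw=.12; u=np.array([-np.sin(yaw),np.cos(yaw)]);n=np.array([u[1],-u[0]]);M=np.array([.5333,.164])
def prof(I,ss,w,z):
    return np.array([cv2.remap(I,*[np.array([proj(p,[*(M+u*s+n*k),z]) for k in w],np.float32)[None,:,j] for j in(1,0)],cv2.INTER_LINEAR).mean() for s in ss])
ss=np.arange(-.02,.02,.001)
print('top edge x+',prof(t0,ss,np.linspace(.022,.033,9),.111).round(0));print('x-',prof(t0,ss,np.linspace(-.033,-.022,9),.111).round(0))
print('side row face',im[168:182,194:210].max(2))
cv2.imwrite('pics/c7.png',np.hstack([cv2.resize(im[158:192,180:214],(400,400),interpolation=cv2.INTER_NEAREST),cv2.resize(cv2.imread('pics/top0.png')[158:208,120:170],(400,400),interpolation=cv2.INTER_NEAREST)]))
```

```text
top edge x+ [173. 171. 171. 170. 168. 161. 153. 151. 157. 163. 162. 161. 160. 160. 160. 160. 159. 167. 183. 201. 220. 239. 247. 247. 247. 247. 247. 247. 247. 247. 247. 247. 247. 247. 247.
 247. 246. 247. 247. 247.]
x- [161. 168. 178. 188. 202. 215. 217. 216. 215. 213. 210. 202. 194. 182. 168. 156. 161. 168. 183. 209. 234. 241. 245. 247. 247. 247. 247. 247. 247. 247. 247. 247. 247. 247. 247.
 247. 247. 247. 247. 247.]
side row face [[247 247 247 242 121  88  84  85  83  85  84  84  83  83  83  84]
 [247 247 247 247 188 105  87  84  84  84  85  84  85  85  86  84]
 [247 247 247 247 228 141  91  87  84  86  84  83  85  85  84  85]
 [247 247 247 247 233 163 100  85  84  84  84  86  87  85  84  83]
 [247 247 247 247 242 188 110  85  84  84  84  84  85  82  85  85]
 [247 247 247 247 242 211 120  84  85  85  85  84  84  85  85  85]
 [247 247 247 247 242 210 120  82  85  84  85  85  83  84  85  85]
 [247 247 247 247 236 205 121  87  84  85  84  84  84  84  84  84]
 [247 247 247 247 241 207 139  91  83  82  84  84  85  84  83  83]
 [247 247 247 247 244 212 142  93  84  84  85  84  85  84  86  85]
 [247 247 247 247 246 214 160  98  84  85  84  84  85  85  83  84]
 [247 247 247 247 247 220 159  98  86  85  84  84  84  84  85  84]
 [247 247 247 247 247 224 163 102  85  83  86  84  83  86  85  85]
 [247 247 247 247 231 213 184 108  84  85  84  84  84  84  85  85]]
```

View pics/c7.png

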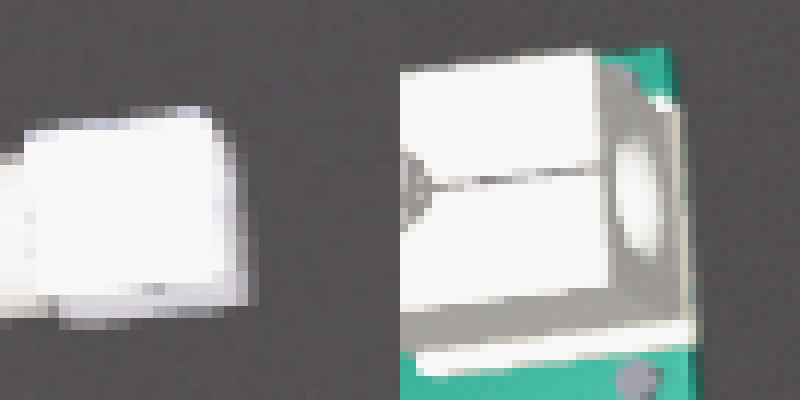

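Run:
```python
from fit import *
p=arm.get_image('top')
u=np.array([-np.sin(.12),np.cos(.12)]);M=np.array([.5333,.164])-u*.001
for rc,z in(((175,198.4),.087),((172,198.2),.087),((180,201),.051),((177,200.5),.051)):
    X=atz(p,rc,z)[:2]; d=X-M; print(rc,'tail s',d@u,'lat',d@[u[1],-u[0]],'mark s',d@u+.125)
```

```text
(175, 198.4) tail s -0.12985288493789152 lat -0.0033018373820299166 mark s -0.004852884937891516
(172, 198.2) tail s -0.13005587918650618 lat 0.004579710146642173 mark s -0.005055879186506185
(180, 201) tail s -0.13019652965604298 lat -0.009060983082207081 mark s -0.005196529656042975
(177, 200.5) tail s -0.1296238488808197 lat -0.0008127619215901292 mark s -0.004623848880819709
```

Emit:
arm_command(steps=[[1, 0, 3, 0, 0, 0, 0], [1, 0, 5.5, 0, 0, 0, 0], [1, 0, 5.5, 0, 0, 0, 0], [1, 0, 5.5, 0, 0, 0, 0], [1, 0, 5.5, 0, 0, 0, 0]])

```text
clock: 17.9
ee_pos: [0.5378, 0.1241, 0.24]
tool_rot: [-0.095, 1.568, 0.094]
force: [-0.5, 0.3, -4.5]
gripper_width: 0.0351
```

```bash
python3 go.py .5378 .1253 .0757 .12
python3 - <<'E'
from fit import *
p=arm.get_image('top');im=p['image'];print(im[172:181,190:204].max(2))
print(arm.get_obs()['wrist_torque'])
E
```

```text
shift mm [0.3 1.2 0.1] turn [0.    0.001 0.   ] | now grasp [0.538  0.1241 0.076 ] yaw 0.12 F [-0.5  0.3 -4.5] w 0.0351 t 17.9
[[247 247 247 247 247 247 226 185 108  86  86  85  83  84]
 [247 247 247 247 247 247 231 184 108  84  85  83  84  85]
 [247 247 247 247 247 247 242 187 110  83  84  83  84  83]
 [247 247 247 247 247 247 242 211 119  84  83  85  84  84]
 [247 247 247 247 247 247 243 211 122  85  83  83  84  86]
 [247 247 247 247 247 247 237 204 140  91  86  84  85  84]
 [247 247 247 247 247 247 238 205 141  93  84  84  84  84]
 [247 247 247 247 247 247 239 206 160  99  84  85  84  84]
 [247 247 247 247 247 247 245 213 159  98  83  84  84  84]]
[0.09998777 0.08955785 0.06782589]
```

Emit:
arm_command(steps=[[0.5, 0, 0, 0, 0, 0, 0], [0.3, 0, 0, 0, 0, 0, 0], [0, 0, 0, 0, 0, 0, 0], [0, 0, 0, 0, 0, 0, 0], [0, 0, 0, 0, 0, 0, 0], [0, 0, 0, 0, 0, 0, 0], [0, 0, 0, 0, 0, 0, 0], [0, 0, 0, 0, 0, 0, 0]])

```text
clock: 18.75
ee_pos: [0.5378, 0.1239, 0.24]
tool_rot: [-0.095, 1.568, 0.094]
force: [-0.2, -0.5, 0.2]
gripper_width: 0.0856
```

Emit:
arm_command(steps=[[0, -20, 0, 0, 0, 0, 0], [0, -50, 0, 0, 0, 0, 0], [0, -90, 0, 0, 0, 0, 0], [0, -130, 0, 0, 0, 0, 0], [0, -170, 0, 0, 0, 0, 0], [0, -170, -50, 0, 0, 0, 0], [0, -170, -100, 0, 0, 0, 0], [0, -170, -150, 0, 0, 0, 0], [0, -170, -200, 0, 0, 0, 0], [0, -170, -200, 0, 0, 0, 0]])

```text
clock: 19.75
ee_pos: [0.5614, -0.083, 0.4095]
tool_rot: [-0.088, 1.569, 0.083]
force: [0.3, 0.2, 0.4]
gripper_width: 0.0868
```

```bash
python3 go.py .45 .2 .16 1.5
python3 - <<'E'
from h import *
P=[arm.get_image(n) for n in('top','side')]
for p,n in zip(P,'ts'): cv2.imwrite(f'pics/{n}8.png',p['image'])
for q in('arbor_mark','clamp_knob','arbor'):
  for p in P:
    for d in arm.landmark_of(p,q)[:3]: print(q,np.round(d['point'],1),round(d['score'],2),atz(p,d['point'],.159 if q[0]=='c' else .069)[:2])
a=P[0]['image'][150:225,100:220];b=P[1]['image'][195:275,145:245]
cv2.imwrite('pics/c8.png',np.hstack([cv2.resize(a,(420,262),interpolation=cv2.INTER_CUBIC),cv2.resize(b,(328,262),interpolation=cv2.INTER_CUBIC)]))
E
```

```text
shift mm [ 84.5 293.7 -79.9] turn [-1.391 -0.003  0.003] | now grasp [ 0.5615 -0.0836  0.2455] yaw 0.109 F [0.3 0.2 0.4] w 0.0868 t 19.75
arbor_mark [298.8 342.8] 0.93 [ 0.23902193 -0.32701432]
arbor_mark [116.1 141.5] 0.73 [0.7112555  0.19445022]
arbor_mark [181.  148.9] 0.64 [0.53365372 0.16524825]
arbor_mark [309.3 232.1] 0.76 [0.24364658 0.26101647]
arbor_mark [218.1 375.6] 0.68 [ 0.20022919 -0.28106452]
arbor_mark [234.6 190.6] 0.58 [0.53600578 0.1600657 ]
clamp_knob [218.7 110.8] 0.69 [0.42675187 0.22065434]
clamp_knob [236.3 193.2] 0.6 [0.43443053 0.21966039]
arbor [181.1 159.2] 0.86 [0.5333943  0.13839483]
arbor [294.  347.2] 0.83 [ 0.25044808 -0.33824718]
arbor [270.6 123. ] 0.8 [0.30562504 0.21809481]
arbor [234.7 197.6] 0.97 [0.52123064 0.14605569]
arbor [304.8 227.5] 0.93 [0.2620173  0.25951828]
arbor [169.5 331.1] 0.47 [ 0.46716161 -0.40555365]
```

View pics/c8.png

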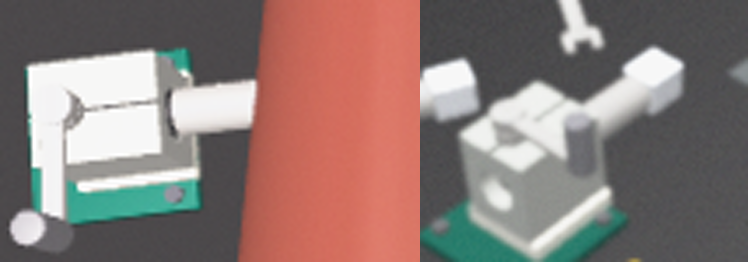

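Twelve pictures viewed. The last shows the arbor resting in the bore with the ring right at the mouth, top px (181,149), and the lever still loose. I'll check the ring's depth numerically.

Run:
```python
from fit import *
np.set_printoptions(precision=4,suppress=True,linewidth=180)
p=arm.get_image('top');im=p['image'].max(2).astype(np.float32)
u=np.array([-np.sin(.12),np.cos(.12)]);n=np.array([u[1],-u[0]]);M=np.array([.5333,.164])-u*.001
print(p['image'][176:188,140:160].max(2))
ss=np.arange(-.02,.012,.001)
for z in(.080,.085,.087):
    print(z,np.array([cv2.remap(im,*[np.array([proj(p,[*(M+u*s+n*k),z]) for k in np.linspace(-.008,.008,9)],np.float32)[None,:,j] for j in(1,0)],cv2.INTER_LINEAR).mean() for s in ss]).round(0))
R=Ro.from_euler('z',.12).as_matrix()
for a in (0,.03,.06,.1): 
    K=R@[-.09*np.cos(a),.065+.09*np.sin(a),0]+[M[0],M[1],0]; print('knob',a,K[:2],proj(p,[*K[:2],.159]),proj(p,[*K[:2],.179]))
```

```text
[[247 247 247 247 235 164 143 110  73 186 228 233 235 237 237 238 238 238 239 239]
 [247 247 247 247 232 163 142  87  75 231 239 240 241 241 241 242 242 242 243 243]
 [246 240 212 205 182 149 144  90 117 238 243 243 244 244 244 244 244 244 244 244]
 [156 158 153 185 179 151 145  96 123 240 244 244 244 244 244 244 244 244 244 244]
 [247 247 247 247 245 178 144 106 134 240 244 244 244 244 244 244 244 243 243 243]
 [247 247 247 247 245 181 144 130 126 239 244 244 244 244 244 244 244 243 243 242]
 [247 247 247 247 247 193 144 132 126 237 243 243 243 243 243 243 243 243 243 242]
 [247 247 247 247 247 193 144 127 103 213 241 242 243 242 242 242 242 242 242 242]
 [247 247 247 247 247 192 144 118  81 163 238 242 241 241 241 240 239 239 238 237]
 [247 247 247 247 247 198 146 131  84 146 232 237 236 236 234 233 233 231 230 228]
 [247 247 247 247 247 219 153 144  92  68 214 227 226 225 224 222 221 218 217 214]
 [247 247 247 247 247 219 154 143 112  71 130 201 207 201 196 193 185 182 179 177]]
0.08 [243. 243. 243. 243. 243. 243. 243. 243. 243. 243. 243. 243. 243. 243. 243. 243. 242. 240. 236. 215. 170. 128. 113. 111. 116. 129. 141. 149. 161. 176. 195. 216.]
0.085 [243. 243. 243. 243. 243. 243. 243. 243. 243. 243. 243. 242. 242. 242. 242. 240. 237. 230. 192. 146. 115. 111. 110. 121. 135. 145. 155. 167. 185. 205. 223. 229.]
0.087 [242. 242. 242. 242. 242. 242. 242. 242. 242. 242. 242. 242. 242. 242. 241. 238. 235. 210. 164. 123. 112. 110. 116. 129. 142. 151. 162. 177. 198. 218. 228. 231.]
knob 0 [0.4363 0.2168] [214.5875 112.7643] [213.6419 109.234 ]
knob 0.03 [0.436  0.2195] [214.7084 111.5985] [213.7656 108.0402]
knob 0.06 [0.4358 0.2221] [214.7945 110.432 ] [213.8538 106.8457]
knob 0.1 [0.4357 0.2257] [214.8551 108.8773] [213.9158 105.2538]
```

Ring outer edge sits at about -2.2 mm (ideal -2.5), so it is level to within about 0.5 mm. Next, go above the knob with the jaws across its path, about 36 mm open.

```bash
python3 go.py .4358 .2210 .235 1.64; python3 -c "
from h import *
print(arm.get_obs()['qpos'])"
```

```text
shift mm [ 10.9 307.5 -89.1] turn [-1.518e+00  1.000e-03  1.000e-03] | now grasp [ 0.5618 -0.0735  0.2462] yaw 0.122 F [ 0.3  0.6 -0.9] w 0.0871 t 20.2
[ 0.46560081  0.19496555 -0.47277961  1.64519815  0.09149045  1.32214256
  0.09980331]
```

Emit:
arm_command(steps=[[0.58, 0, 26, -7, -0.127, 0, 0], [0.58, 0, 52, -15, -0.254, 0, 0], [0.58, 0, 78, -22, -0.38, 0, 0], [0.58, 0, 104, -30, -0.51, 0, 0], [0.58, 0, 130, -37, -0.63, 0, 0], [0.58, 0, 156, -45, -0.76, 0, 0], [0.58, 0, 182, -52, -0.89, 0, 0], [0.58, 0, 208, -60, -1.01, 0, 0], [0.58, 0, 234, -67, -1.14, 0, 0], [0.58, 0, 260, -75, -1.27, 0, 0], [0.58, 5, 286, -83, -1.39, 0, 0], [0.58, 10, 307, -89, -1.518, 0, 0]])

```text
clock: 21.4
ee_pos: [0.4353, 0.2216, 0.4001]
tool_rot: [-1.265, 1.172, 1.262]
force: [-0.1, -0.0, -0.5]
gripper_width: 0.0365
```

Emit:
arm_command(steps=[[0.58, 0, 0, 0, 0, 0, 0], [0.58, 0, 0, 0, 0, 0, 0], [0.58, 0, 0, 0, 0, 0, 0]])

```text
clock: 21.7
ee_pos: [0.4369, 0.2189, 0.4]
tool_rot: [-1.258, 1.178, 1.255]
force: [-1.0, -0.2, 0.5]
gripper_width: 0.0368
```

```bash
python3 go.py .4358 .2210 .162 1.64
python3 - <<'E'
from h import *
P=[arm.get_image(n) for n in('top','side')]
for p in P:
    for q in('clamp_knob','arbor_mark'):
        for d in arm.landmark_of(p,q)[:2]: print(q,np.round(d['point'],1),round(d['score'],2))
print(arm.get_obs()['qpos'])
E
```

```text
shift mm [74.   1.   2.2] turn [-0.005 -0.001  0.001] | now grasp [0.4371 0.2188 0.236 ] yaw 1.635 F [-1.  -0.2  0.5] w 0.0368 t 21.7
arbor_mark [300.9 343.6] 0.86
arbor_mark [280.3 123.6] 0.73
clamp_knob [236.2 189. ] 0.61
arbor_mark [309.7 233.6] 0.97
arbor_mark [219.4 376.9] 0.79
[ 0.24060399  0.05838063 -0.81357537  1.81891387  0.04522878  1.28213179
  1.05189573]
```

Emit:
arm_command(steps=[[0.58, 15, 1, 2, 0, 0, 0], [0.58, 30, 1, 2, 0, 0, 0], [0.58, 36, 1, 2, 0, 0, 0], [0.58, 42, 1, 2, 0, 0, 0], [0.58, 46, 1, 2, 0, 0, 0], [0.58, 46, 1, 2, 0, 0, 0]])

```text
clock: 22.6
ee_pos: [0.4353, 0.2215, 0.3533]
tool_rot: [-1.259, 1.177, 1.258]
force: [-0.4, -0.7, 0.4]
gripper_width: 0.0366
```

No contact with the tips at 171 mm, below the knob's top, so the knob is between the jaws. Go down the rest.

Emit:
arm_command(steps=[[0.58, 10, 0, 0, 0, 0, 0], [0.58, 20, 0, 0, 0, 0, 0], [0.58, 25, 0, 0, 0, 0, 0], [0.58, 25, 0, 0, 0, 0, 0]])

```text
clock: 23.0
ee_pos: [0.4351, 0.2213, 0.3278]
tool_rot: [-1.259, 1.178, 1.259]
force: [0.8, -0.7, 0.4]
gripper_width: 0.0365
```

```bash
cat > arc.py <<'E'
from h import *
import sys
# rows along the knob's arc from the present pose; centre C, radius .09, th list; lead = jaw centre's shift ahead along the tangent
o=arm.get_obs();R=Ro.from_rotvec(o['tool_rot']);yaw0=.12
M=np.array([.5334,.163]);C=M+.065*np.array([-np.sin(yaw0),np.cos(yaw0)]);z=float(sys.argv[1])
for th in map(float,sys.argv[2:]):
    a=np.pi+yaw0-th; K=C+.09*np.array([np.cos(a),np.sin(a)]); yaw=yaw0+np.pi/2-th; c,s=np.cos(yaw),np.sin(yaw)
    T=Ro.from_matrix(np.array([[0,-s,c],[0,c,s],[-1,0,0]])); p=np.array([*K,z+.164])
    print(th,(R.inv().apply(p-o['ee_pos'])*1000).round(1).tolist(),(R.inv()*T).as_rotvec().round(3).tolist())
print('grasp',(o['ee_pos']+R.apply([.164,0,0])).round(4),'F',np.round(o['force'],1),'C',C)
E
python3 arc.py .163 .05 .15 .25 .35 .45 .55 .65 .75 .85
```

```text
0.05 [0.8, -0.7, -0.1] [-0.003, -0.001, -0.001]
0.15 [0.8, -1.1, 8.9] [0.097, -0.001, -0.001]
0.25 [0.8, -2.4, 17.8] [0.197, -0.001, -0.001]
0.35 [0.8, -4.7, 26.5] [0.297, -0.001, -0.001]
0.45 [0.8, -7.7, 35.0] [0.397, -0.001, -0.001]
0.55 [0.8, -11.6, 43.1] [0.497, -0.001, -0.0]
0.65 [0.7, -16.3, 50.8] [0.597, -0.001, -0.0]
0.75 [0.7, -21.7, 58.0] [0.697, -0.001, -0.0]
0.85 [0.7, -27.8, 64.6] [0.797, -0.001, -0.0]
grasp [0.435  0.2211 0.1638] F [ 0.8 -0.7  0.4] C [0.52561871 0.22753256]
```

Emit:
arm_command(steps=[[0.58, 0, -1, 9, 0.1, 0, 0], [0.58, 0, -2, 18, 0.2, 0, 0], [0.58, 0, -4.5, 26.5, 0.3, 0, 0], [0.58, 0, -7.5, 35, 0.4, 0, 0], [0.58, 0, -11.5, 43, 0.5, 0, 0], [0.58, 0, -16, 51, 0.6, 0, 0], [0.58, 0, -21.5, 58, 0.7, 0, 0], [0.58, 0, -28, 64.5, 0.8, 0, 0], [0.58, 0, -28, 64.5, 0.8, 0, 0], [0.58, 0, -28, 64.5, 0.8, 0, 0]])

```text
clock: 24.0
ee_pos: [0.4589, 0.2877, 0.3288]
tool_rot: [-0.658, 1.468, 0.657]
force: [-0.0, 0.5, 0.5]
gripper_width: 0.0363
```

```bash
python3 arc.py .163 .85 .95 1.05 1.15 1.25 1.35 1.45 1.55 1.6 1.63
python3 - <<'E'
from h import *
P=[arm.get_image(n) for n in('top','side')]
for p in P:
    for q in('clamp_knob','arbor_mark'):
        for d in arm.landmark_of(p,q)[:2]: print(q,np.round(d['point'],1),round(d['score'],2),atz(p,d['point'],.159))
print(arm.get_obs()['qpos'])
E
```

```text
0.85 [1.8, 0.2, -0.4] [0.0, 0.0, 0.001]
0.95 [1.8, -0.3, 8.6] [0.1, 0.0, 0.001]
1.05 [1.8, -1.6, 17.5] [0.2, 0.0, 0.001]
1.15 [1.8, -3.8, 26.2] [0.3, 0.0, 0.001]
1.25 [1.8, -6.9, 34.7] [0.4, 0.0, 0.001]
1.35 [1.8, -10.9, 42.8] [0.5, 0.001, 0.001]
1.45 [1.8, -15.6, 50.4] [0.6, 0.001, 0.001]
1.55 [1.8, -21.0, 57.6] [0.7, 0.001, 0.001]
1.6 [1.8, -24.0, 61.0] [0.75, 0.001, 0.001]
1.63 [1.8, -25.9, 62.9] [0.78, 0.001, 0.001]
grasp [0.4591 0.2877 0.1648] F [-0.   0.5  0.5] C [0.52561871 0.22753256]
clamp_knob [208.6  87.1] 0.65 [0.45017955 0.27746945 0.159     ]
clamp_knob [183.9 149.5] 0.47 [0.50859294 0.13536337 0.159     ]
arbor_mark [281.  122.3] 0.91 [0.28679375 0.18496224 0.159     ]
arbor_mark [179.9 148.7] 0.7 [0.51816291 0.13774561 0.159     ]
clamp_knob [172.1 332.8] 0.47 [ 0.36967484 -0.27842863  0.159     ]
arbor_mark [234.7 190.6] 0.8 [0.44431133 0.22045237 0.159     ]
arbor_mark [309.3 233.7] 0.66 [0.1801299  0.30826169 0.159     ]
[ 0.01511188  0.24703013 -0.74642732  1.79664701  0.18289547  1.16735921
  0.05007133]
```

Emit:
arm_command(steps=[[0.58, 1, 0, 8.5, 0.1, 0, 0], [0.58, 1, -1.5, 17.5, 0.2, 0, 0], [0.58, 1, -4, 26, 0.3, 0, 0], [0.58, 1, -7, 34.5, 0.4, 0, 0], [0.58, 1, -11, 43, 0.5, 0, 0], [0.58, 1, -15.5, 50.5, 0.6, 0, 0], [0.58, 1, -19, 55, 0.66, 0, 0], [0.58, 1, -21, 57.5, 0.7, 0, 0], [0.58, 1, -21, 57.5, 0.7, 0, 0], [0.58, 1, -21, 57.5, 0.7, 0, 0]])

```text
clock: 25.3
ee_pos: [0.513, 0.3163, 0.3278]
tool_rot: [-0.11, 1.567, 0.109]
force: [0.1, -0.2, -0.6]
gripper_width: 0.0368
```

Emit:
arm_command(steps=[[0.58, 0, -0.5, 2, 0.02, 0, 0], [0.58, 0, -0.5, 2, 0.02, 0, 0]])

```text
clock: 25.5
ee_pos: [0.5151, 0.3162, 0.3279]
tool_rot: [-0.092, 1.568, 0.092]
force: [0.5, -0.5, 0.3]
gripper_width: 0.037
```

Emit:
arm_command(steps=[[0.58, 0, 0, 2, 0, 0, 0], [0.58, 0, 0, 2, 0, 0, 0]])

```text
clock: 25.7
ee_pos: [0.5173, 0.3164, 0.3279]
tool_rot: [-0.093, 1.568, 0.092]
force: [-0.1, 0.1, -0.6]
gripper_width: 0.0362
```

Emit:
arm_command(steps=[[0.58, 0, 0, 2, 0, 0, 0], [0.58, 0, 0, 2, 0, 0, 0]])

```text
clock: 25.9
ee_pos: [0.5193, 0.3167, 0.3279]
tool_rot: [-0.093, 1.568, 0.092]
force: [-1.0, 0.4, 0.0]
gripper_width: 0.0365
```

Emit:
arm_command(steps=[[0.58, 0, 0, 1.5, 0, 0, 0], [0.58, 0, 0, 1.5, 0, 0, 0]])

```text
clock: 26.1
ee_pos: [0.5201, 0.3169, 0.3278]
tool_rot: [-0.094, 1.57, 0.092]
force: [-4.9, -0.3, 3.5]
gripper_width: 0.0365
```

Emit:
arm_command(steps=[[0.58, 0, 0, 1.5, 0, 0, 0], [0.58, 0, 0, 1.5, 0, 0, 0], [0.58, 0, 0, 1.5, 0, 0, 0]])

```text
clock: 26.4
ee_pos: [0.5206, 0.3171, 0.3276]
tool_rot: [-0.095, 1.572, 0.092]
force: [-10.4, -2.2, 5.2]
gripper_width: 0.0367
```

Firm stop felt (10 N, no further travel) where predicted. Back off to mid-slack and rise clear.

Emit:
arm_command(steps=[[0.58, 0, 0, -3, 0, 0, 0], [0.58, 0, 0, -8, 0, 0, 0], [0.58, 0, 0, -8, 0, 0, 0], [0.58, 0, 0, -8, 0, 0, 0]])

```text
clock: 26.8
ee_pos: [0.5143, 0.316, 0.328]
tool_rot: [-0.093, 1.567, 0.092]
force: [0.3, -0.1, 0.2]
gripper_width: 0.0364
```

Emit:
arm_command(steps=[[0.58, -10, 0, 0, 0, 0, 0], [0.58, -30, 0, 0, 0, 0, 0], [0.58, -60, 0, 0, 0, 0, 0], [0.58, -100, 0, 0, 0, 0, 0], [0.58, -140, 0, 0, 0, 0, 0], [0.58, -150, -40, 0, 0, 0, 0], [0.58, -150, -80, 0, 0, 0, 0], [0.58, -150, -130, 0, 0, 0, 0], [0.58, -150, -180, 0, 0, 0, 0], [0.58, -150, -230, 0, 0, 0, 0], [0.58, -150, -280, 0, 0, 0, 0], [0.58, -150, -330, 0, 0, 0, 0]])

```text
clock: 28.0
ee_pos: [0.5526, -0.0136, 0.4792]
tool_rot: [-0.093, 1.566, 0.092]
force: [1.5, 0.6, -0.9]
gripper_width: 0.0363
```

Emit:
arm_command(steps=[[0.58, 0, -50, 0, 0, 0, 0], [0.58, 0, -100, 0, 0, 0, 0], [0.58, 0, -130, 0, 0, 0, 0], [0.58, 0, -130, 0, 0, 0, 0], [0.58, 0, -130, 0, 0, 0, 0]])

```text
clock: 28.5
ee_pos: [0.5682, -0.141, 0.4785]
tool_rot: [-0.092, 1.567, 0.092]
force: [0.6, 0.5, -0.1]
gripper_width: 0.0366
```

Run:
```python
from fit import *
np.set_printoptions(precision=4,suppress=True,linewidth=180)
p=arm.get_image('top');s=arm.get_image('side');cv2.imwrite('pics/t9.png',p['image']);cv2.imwrite('pics/s9.png',s['image'])
im=p['image'].max(2).astype(np.float32)
for k in('ee_pos','force','gripper_width','clock'): print(k,np.round(arm.get_obs()[k],4))
for q in('clamp_knob','arbor_mark'):
    for d in arm.landmark_of(p,q)[:3]: print(q,np.round(d['point'],1),round(d['score'],2),atz(p,d['point'],.159 if q[0]=='c' else .069)[:2])
u=np.array([-np.sin(.12),np.cos(.12)]);n=np.array([u[1],-u[0]]);M=np.array([.5333,.164])-u*.001
ss=np.arange(-.012,.012,.001)
print(np.array([cv2.remap(im,*[np.array([proj(p,[*(M+u*t+n*k),.086]) for k in np.linspace(-.008,.008,9)],np.float32)[None,:,j] for j in(1,0)],cv2.INTER_LINEAR).mean() for t in ss]).round(0))
for th in(1.3,1.42,1.57):
    K=M+u*.065+.09*np.array([np.cos(np.pi+.12-th),np.sin(np.pi+.12-th)]); print(th,K,proj(p,[*K,.159]),proj(s,[*K,.159]))
print([(np.round(d['point'],1),round(d['score'],2)) for d in arm.landmark_of(s,'clamp_knob')[:2]])
for q in('weight','stub','spanner','bin'): print(q,[(np.round(d['point'],1).tolist(),round(d['score'],2)) for pp in(p,s) for d in arm.landmark_of(pp,q)[:1]])
```

```text
ee_pos [ 0.5683 -0.1391  0.4786]
force [-0.0443 -0.3877 -0.0417]
gripper_width 0.0368
clock 28.6
clamp_knob [184.1  76.6] 0.66 [0.5081 0.3069]
arbor_mark [300.6 341.8] 0.91 [ 0.2348 -0.3244]
arbor_mark [281.5 122.5] 0.76 [0.2791 0.2176]
arbor_mark [184.5 147.5] 0.57 [0.5244 0.1684]
[242. 242. 242. 242. 242. 242. 241. 239. 236. 221. 178. 132. 112. 110. 112. 125. 139. 147. 159. 172. 191. 211. 226. 229.]
1.3 [0.4914 0.3108] [191.112   74.3539] [242.5923 150.9126]
1.42 [0.5016 0.3143] [186.8228  73.2431] [241.3758 147.4864]
1.57 [0.5148 0.3169] [181.2903  72.6232] [239.4628 143.7205]
[(array([237.3, 144.1]), 0.83), (array([255.5, 193.7]), 0.58)]
weight [([174.9, 229.3], 0.59)]
stub [([115.7, 142.5], 0.79), ([225.1, 140.9], 0.77)]
spanner [([106.0, 220.9], 0.63), ([198.6, 190.7], 0.72)]
bin [([184.4, 394.4], 0.71), ([171.6, 330.8], 0.83)]
```

Ring still level at the mouth. One last numeric check of the lever angle by silhouette.

Run:
```python
from fit import *
p=arm.get_image('top');s=arm.get_image('side')
for nm,q,roi,lo,hi in(('top',p,(165,205,60,105),92,120),('side',s,(215,275,125,200),85,105)):
    m=mask(q,roi,lo,hi)
    if nm=='side': m[:, :0]=0
    print(nm,[(th,round(float(np.abs(sil(q,FIX([0,0,0,th]),.5333,.163,0,.12,roi)-m).sum()),1)) for th in(1.3,1.36,1.42,1.48,1.54,1.57,1.6,1.66)])
```

```text
top [(1.3, 529.7), (1.36, 422.9), (1.42, 303.7), (1.48, 181.6), (1.54, 68.8), (1.57, 85.8), (1.6, 147.3), (1.66, 269.7)]
side [(1.3, 908.9), (1.36, 873.1), (1.42, 827.5), (1.48, 777.1), (1.54, 726.4), (1.57, 718.5), (1.6, 730.7), (1.66, 762.3)]
```

The lever measures 1.55–1.57 in both views.

```bash
python3 -c "
from workcell import arm
print(arm.hand_in())"
```

```text
the job is handed in; nothing more can be done
None
```

I squared the arbor in the tray corner, slid it into the bore until the ring was level with the mouth, let it go and swung the lever to its stop. The job is handed in at about 29 s on the clock, and the hand-in reports no verdict.

**Last checks:**
- **Tray corner:** I felt contact on both fences, about 6 N at the end fence and 10 N at the long fence. In the side picture the ring and tip were within 1.6 px of where they should be when squared up.
- **Ring depth:** the ring's outer edge sits about 2 mm outside the mouth, where 2.5 mm would be ideal. That puts its middle within about 0.5–1 mm of level, and it did not move while I swung the lever.
- **Lever:** it stopped firmly at 10 N, and outline fits from both cameras put it at 1.54–1.57 rad.
- **Arm:** it is clear of everything, with no force on the tool.

**Disagreements and gaps:**
- **Depth before release:** the arm's own position put the ring about 2 mm shallower than the camera did. I used a value between them, and the final picture agreed with the camera.
- **Knob position:** the network's knob point in the top view was about 4 px off the expected spot. The outline fits and the felt stop did not bear that out.
- **Other objects:** the stub, spanner and bin showed where they started, within a few pixels. The weight was found only in the side view, also unmoved. I did not measure their positions again.

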